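Set up the image-forming demonstration on the optical bench

TASK

Set up the imaging demonstration on the optical bench: pick out the three parts on square feet and stand each one in its own tray seat on the bench - the slide with the arrow in the seat next to the lamp, the lens in the middle seat, the screen in the seat furthest from the lamp. Each must stand upright and flat in its seat with its face square across the bench, so that the lamp shines straight through towards the screen. Keep the parts upright, set them down gently without letting them drop, and leave the mirror, the steel ball and the brass weight where they are.

Things in the scene. Friction and masses are not known exactly. Their poses are not given: they have to be found in the camera images.
- slide: The slide: a small square aluminium plate, 50 x 50 mm and 8 mm thick, with a black upright arrow on both faces, on a square dark-steel foot 48 x 48 x 14 mm. On top a black grip lug 14 thick (x), 24 wide (y), 24 mm high, its top 130 mm above the underside. Origin: centre of foot's underside; z up; x normal to the face; front and back alike. Loose, 0.2 to 0.4 kg.
- lens: The lens: a clear glass lens in a round black frame, 76 mm across and 10 mm thick, on a square dark-steel foot 48 x 48 x 14 mm. On top a black grip lug 14 thick (x), 24 wide (y), 24 mm high, its top 130 mm above the underside. Origin: centre of foot's underside; z up; x normal to the face; front and back alike. Loose, 0.2 to 0.4 kg.
- screen: The screen: a plain white plate, 110 mm wide, 80 mm high and 6 mm thick, on a square dark-steel foot 48 x 48 x 14 mm. On top a black grip lug 14 thick (x), 24 wide (y), 24 mm high, its top 130 mm above the underside. Origin: centre of foot's underside; z up; x normal to the face; front and back alike. Loose, 0.2 to 0.4 kg.
- seat_a: Seat: shallow square dark-steel tray fixed on the aluminium bench rail; outside 76 x 76 x 14 mm high, walls 5 mm, inside 66 x 66 mm, inner floor 5 mm above its underside. Origin: centre of underside, 20 mm above the table. y along the bench (lamp direction), x across. The three seats are alike, 85 to 145 mm apart in a row; which letter lies where varies.
- seat_b: Seat: shallow square dark-steel tray fixed on the aluminium bench rail; outside 76 x 76 x 14 mm high, walls 5 mm, inside 66 x 66 mm, inner floor 5 mm above its underside. Origin: centre of underside, 20 mm above the table. y along the bench (lamp direction), x across. The three seats are alike, 85 to 145 mm apart in a row; which letter lies where varies.
- seat_c: Seat: shallow square dark-steel tray fixed on the aluminium bench rail; outside 76 x 76 x 14 mm high, walls 5 mm, inside 66 x 66 mm, inner floor 5 mm above its underside. Origin: centre of underside, 20 mm above the table. y along the bench (lamp direction), x across. The three seats are alike, 85 to 145 mm apart in a row; which letter lies where varies.
- lamp: The lamp: a round white bulb 60 mm across on a black 60 x 60 mm base with a black holder, 130 mm high, fixed on one end of the bench; which end varies (the other carries a plain black block). Origin: centre of its underside, 20 mm above the table. Seats are about 120, 235 and 350 mm from it.
- mirror: A round mirror 60 mm across on a ROUND black foot 60 mm across, 100 mm high, no grip lug; not part of this set. Bystander: leave it where it is. Loose. Origin: centre of its underside.
- sphere: A polished steel ball 60 mm across on a clear stem and a round foot 70 mm across, 135 mm high. Bystander: leave it where it is. Loose. Origin: centre of its underside.
- weight: A brass weight with a knob, 40 mm across, 70 mm high. Bystander: leave it where it is. Loose. Origin: centre of its underside.

How it is judged:
By the outcome, as a careful person would: the job done as asked, in the order asked, and still so for the second after the job is handed in, with the robot touching nothing.
It also fails if it takes over 96 s, if anything falls off the work surface, if the arm or the gripper's body presses on something with over 40 N, if the wrist force passes 120 N, or if a joint passes its speed limit or range.

ROBOT

A 6-joint arm with a two-finger parallel gripper is mounted at the origin on the work surface. World frame = base frame: x ahead of the robot, y to its left, z up, the work surface at z = 0. Lengths are in m, angles in degrees, forces in N, time in s.
With the tool pointing down it reaches from about 0.3 to 1 m from the base axis. Payload 5.1 kg.
Tool frame: the origin (TCP) lies on the centre line of the jaws, within the pads' length; the fingertips stand 17 mm ahead of it and the grasp point (between the pads) lies 2 mm behind it; z points along the fingers, y is the line along which they close (so a half turn about z gives the same grasp; the last joint's range is limited). The gripper opens to 95 mm and grips with 3 to 60 N. Pads are 20 mm wide; open, the fingers measure 119 mm over their backs; the gripper's body (75 mm by 180 mm) begins 59 mm behind the grasp point.
Start: joints at [-4.733, 7.093, 94.555, -0, 78.352, -4.733], TCP at [0.65, -0, 0.232] pointing down, gripper open.
Joint ranges: [-149.61, 149.61], [-58.7, 133.49], [1.44, 155.28], [-77.14, 257.14], [18.33, 153.61], [-166.67, 166.67]. Speed limits (degrees/s): [147.25, 147.25, 180, 180, 180, 180].

INTERFACE

Orientations are given as a 3x3 rotation matrix whose columns are the frame's x, y, z axes.
In Python, from bench import * gives the robot as it stands.
- The arm moves only by the tool play_rows, never from a script. Its argument "motion" is a list of rows, each a list of 2 entries, a list of its own where there are three numbers: the shift along the tool's x, y, z in units of 0.5 m (1.0 is 0.5 m), then the turn, a rotation vector about the tool's x, y, z in units of 90 degrees (1.0 is 90 degrees). In form: [[[dx, dy, dz], [rx, ry, rz]], ...]. A call has exactly 8 rows; each row is the pose to reach, as a shift and turn from the pose commanded when the call began, along the tool's axes at that moment; what a row does not reach only later rows make up. A row lasts 1/12 s, in which the tool goes at most 41.7 mm and 7.16 degrees, less where a joint would pass 70% of its speed; a pose out of reach is approached as far as the arm can. A call with a number of a shift or a turn outside -1 to 1 is refused whole. A call with a gripper value outside its range is refused whole. "fingers" is the closure, from -1 (fully open) to 1 (shut), set as the call begins (left out, the last holds). The fingers move at their own pace and stop on an object; the grip force is fixed at half the most. Time passes only in rows, so rows that repeat a pose let the fingers close, or fill a call up. It gives the time, the measured TCP pose, the force, the opening and the grip force at its end, in the units of the state.
- get_obs(): the state, without advancing time (a new reading comes with each control period).
- snapshot(name): name is "scene" or "side" or "wrist"; returns a dict with "frame" (400x640x3 uint8, blue, green, red), "mtx" (3x3 intrinsics, pixels), "distortion" ([k1, k2, p1, p2, k3] as OpenCV has them; the pictures are not rectified), "cam_to_world" (4x4, takes a point from camera to world coordinates); the wrist camera has in their place "hand_eye" (4x4, takes a point from camera to tool coordinates, whose origin is the TCP and whose axes are the flange's). Camera axes: x right, y down, z forward; pixel columns grow to the right and rows downward; lengths in m; the calibration is good to about 2 mm. A picture is of the moment at which its call begins: read the wrist's pose just before it. There is no depth.
- hand_in(): hands the job in; it is judged then, once.
The state is a dict: "time": time; "qpos": joint angles; "joint_velocities": joint speeds; "joint_torque": joint torques, N m; "position": TCP position; "tool_rot": TCP orientation; "wrist_force": force on the tool from outside, world axes, zero at the start; "moment": the same for the moment, N m; "opening": finger opening in m; "gripper_force": force on a finger pad.
Only numpy, scipy, OpenCV 4.12 (cv2) and the standard library are available. Lean on these libraries where they do the work, as an engineer would, in place of code of your own. Each camera call takes 0.05 s, during which the arm holds its last target. There are 200 camera calls.

## Working session

There is one attempt and no reset: what is moved stays moved. The work goes in short steps, Python scripts to look and compute and a tool call to move; the robot and the scene stay as the last step left them, time stands still between calls to the robot, and variables do not carry over. Pictures are saved under pics/ and viewed, at most 14 in all, crops included, and the job is handed in when it is done.

Besides the shell and the picture viewer there is one more tool, called after ">>>" in YAML: its name, and indented under it one key for each argument. play_rows: Moves the arm, as the interface text tells. Shifts and turns lie within -1 to 1; 1 stands for 0.5 m of shift or 90 degrees of turn. Its arguments: {"type":"object","properties":{"motion":{"type":"array"},"fingers":{"type":"number"}},"required":["motion"]}

```bash
ls; mkdir -p pics; python3 - <<'E'
from bench import *
import cv2,pickle
o=get_obs();print(o)
d={}
for n in("scene","side","wrist"):
    s=snapshot(n);d[n]=s;cv2.imwrite(f"pics/{n}0.png",s["frame"]);print(n,s["mtx"].tolist() if hasattr(s["mtx"],'tolist') else s["mtx"],s["distortion"],s.get("cam_to_world",s.get("hand_eye")))
d['obs']=o;pickle.dump(d,open("s0.pkl","wb"))
E
```

```text
pics
{'time': 0.0, 'qpos': array([-4.73332647e+00,  7.13276719e+00,  9.46332764e+01, -2.26768288e-03,
        7.83518670e+01, -4.73271346e+00]), 'joint_velocities': array([ 0.06140508, -0.11054499, -0.05901907, -0.0144787 ,  0.07123818,
       -0.00433937]), 'joint_torque': array([-6.25927078e-04, -4.17603564e+01, -3.59935069e+01,  7.73367751e-02,
        4.92534391e-02, -1.75303944e-04]), 'position': array([6.49394457e-01, 2.48331880e-06, 2.30403559e-01]), 'tool_rot': array([[ 2.80304336e-06,  9.99997890e-01, -2.05410796e-03],
       [ 9.99999991e-01, -2.53358006e-06,  1.31185230e-04],
       [ 1.31179749e-04, -2.05410831e-03, -9.99997882e-01]]), 'wrist_force': array([0.74233791, 0.53543867, 0.04764921]), 'moment': array([0.05422932, 0.03497067, 0.02511841]), 'gripper_force': 0.0, 'opening': 0.09497213433223319}
scene [[477.3467285456131, 0.0, 308.8855675795836], [0.0, 477.3467285456131, 201.08362658648127], [0.0, 0.0, 1.0]] [-0.06208085  0.          0.          0.          0.        ] [[-0.62542588  0.5662367  -0.53685982  1.23240679]
 [ 0.78023608  0.46142362 -0.42227941  0.516897
[... 235 characters left out ...]
0.          0.          0.          0.        ] [[ 0.93276609 -0.23590229  0.27257573  0.1859053 ]
 [-0.36037048 -0.62904459  0.68879316 -0.85057566]
 [ 0.0089744  -0.74071115 -0.67176368  0.87261196]
 [ 0.          0.          0.          1.        ]]
wrist [[326.05282019245163, 0.0, 321.5759480896752], [0.0, 326.05282019245163, 202.15055383243256], [0.0, 0.0, 1.0]] [-0.06048877  0.          0.          0.          0.        ] [[ 4.59827225e-04 -9.63000867e-01 -2.69497902e-01  7.46537329e-02]
 [ 9.99999772e-01  3.09769173e-04  5.99333565e-04  3.85327690e-04]
 [-4.93676600e-04 -2.69498116e-01  9.63000790e-01 -1.53415048e-01]
 [ 0.00000000e+00  0.00000000e+00  0.00000000e+00  1.00000000e+00]]
```

View pics/scene0.png

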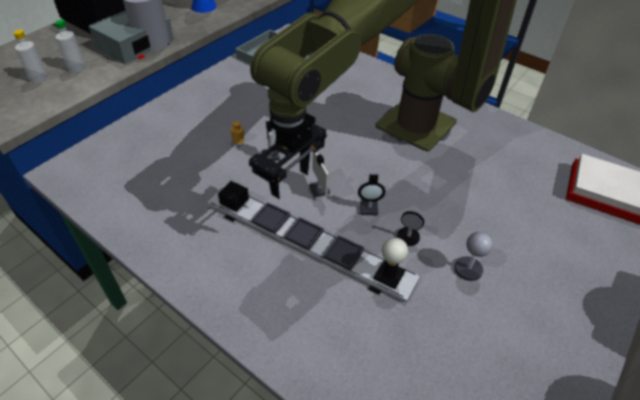

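View pics/side0.png

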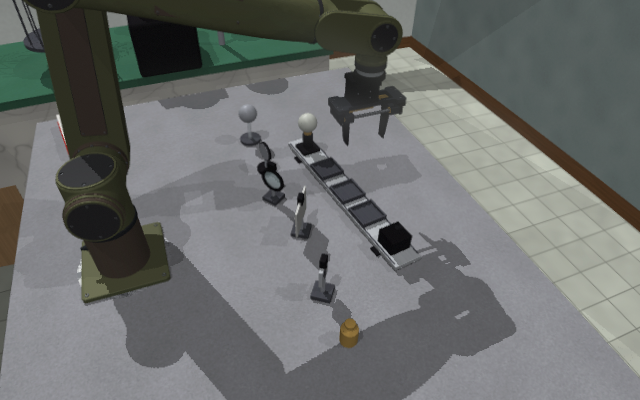

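The scene view shows the bench with the lamp at (395,255), the black block at (233,195) and three dark seats between them. The side view shows the lens at (273,185), a plate at (302,215), another at (323,280), the mirror at (265,157) and the weight at (349,333). I'll enlarge the side view and check the wrist camera.

```bash
cat > h.py <<'E'
import numpy as np,cv2,pickle
def T_of(s,o=None):
    if "cam_to_world" in s: return np.array(s["cam_to_world"])
    T=np.eye(4);T[:3,:3]=o["tool_rot"];T[:3,3]=o["position"];return T@np.array(s["hand_eye"])
def ray(s,px,o=None):
    p=cv2.undistortPoints(np.array(px,float).reshape(-1,1,2),np.array(s["mtx"]),np.array(s["distortion"])).reshape(-1,2)
    T=T_of(s,o);d=np.c_[p,np.ones(len(p))]@T[:3,:3].T
    return T[:3,3],d
def on(s,px,z,o=None):
    c,d=ray(s,px,o);return c+d*((z-c[2])/d[:,2])[:,None]
def proj(s,P,o=None):
    T=np.linalg.inv(T_of(s,o));return cv2.projectPoints(np.array(P,float).reshape(-1,3),cv2.Rodrigues(T[:3,:3])[0],T[:3,3],np.array(s["mtx"]),np.array(s["distortion"]))[0].reshape(-1,2)
E
python3 - <<'E'
import cv2
i=cv2.imread("pics/side0.png")[120:340,235:435];cv2.imwrite("pics/sidecrop0.png",cv2.resize(i,None,fx=2.7,fy=2.7,interpolation=cv2.INTER_CUBIC))
E
```

```text
(no output)
```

View pics/sidecrop0.png

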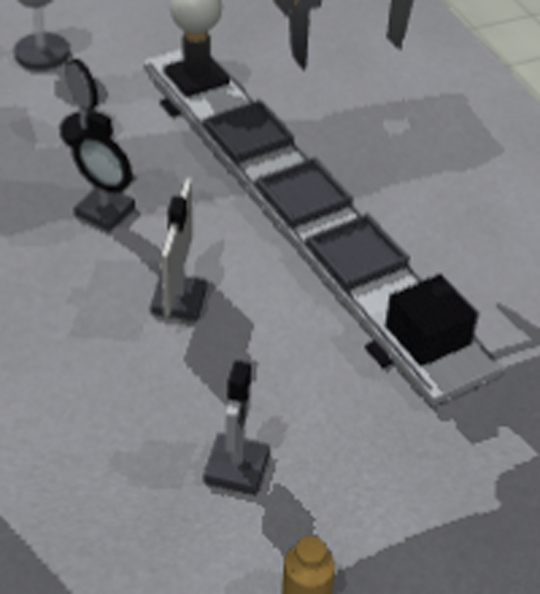

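View pics/wrist0.png

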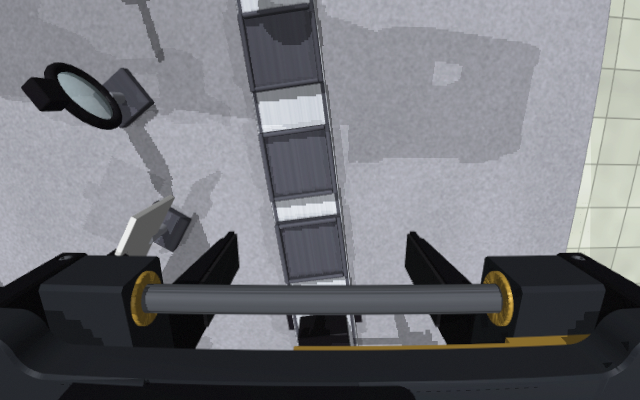

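Wrist view: image up is +y (lamp end) and right is +x. The seats are at about (285,48), (300,165) and (312,250). The lens foot is at (127,95) and the screen foot at (178,230). From the side crop, the front part, with its edge towards the camera and its foot at crop (238,462), should be the slide. The part at crop (182,295), the tall thin white plate, is the screen. Next I'll compute the positions.

```bash
python3 - <<'E'
from h import *
np.set_printoptions(precision=4,suppress=True)
d=pickle.load(open("s0.pkl","rb"));o=d['obs'];w=d['wrist'];sd=d['side']
g=cv2.cvtColor(w['frame'],cv2.COLOR_BGR2GRAY)
print([int(g[p]) for p in[(50,280),(165,300),(245,312),(150,220),(110,290),(95,140)]])
# seats from wrist
for px in ([(243,14),(313,5),(325,82),(252,93)],[(262,132),(328,124),(338,194),(273,206)],[(277,224),(337,214),(346,277),(288,285)]):
    P=on(w,px,.034,o);e=P[[1,2]].mean(0)-P[[0,3]].mean(0);f=P[[0,1]].mean(0)-P[[2,3]].mean(0)
    print('seat',P.mean(0),'w',np.linalg.norm(e),'l',np.linalg.norm(f),'ang',np.degrees(np.arctan2(e[1],e[0])),np.degrees(np.arctan2(-f[0],f[1])))
cr=lambda L:[(235+a/2.7,120+b/2.7) for a,b in L]
feet={'slide':[(220,432),(271,450),(258,485),(204,470)],'screen':[(160,277),(208,281),(195,315),(150,310)],'lens':[(103,190),(135,204),(110,225),(75,208)]}
for k,v in feet.items():
    P=on(sd,cr(v),.014);print(k,P.mean(0),np.linalg.norm(np.diff(P[[0,1,2,3,0]],axis=0),axis=1))
    for i in range(2):e=P[(i+1)%4]-P[i];print(np.degrees(np.arctan2(e[1],e[0])))
for k,v in {'slide':(241,366),'screen':(178,202)}.items():print(k,'lugtop',on(sd,cr([v]),.13))
print('mirror',on(sd,cr([(88,125),(40,50)]),.01),'weight',on(sd,cr([(308,550)]),.07))
print('lamp',on(sd,cr([(195,75)]),.03),'block',on(sd,cr([(430,300)]),.06))
# wrist checks
print('lens foot wrist',on(w,[(108,102),(127,68),(154,101),(127,126)],.014,o))
print('lens lug wrist',on(w,[(27,85),(50,78),(60,103),(38,110)],.13,o))
print('screen foot w',on(w,[(178,230)],.014,o), 'plate top edge',on(w,[(118,262),(172,200)],.106,o))
E
```

```text
[80, 92, 91, 176, 211, 78]
seat [0.6112 0.1353 0.034 ] w 0.07242600165635661 l 0.07406618786904158 ang 7.1484339878161505 6.7478124858482404
seat [0.6265 0.0185 0.034 ] w 0.07194458381036681 l 0.0791479894103094 ang 8.815502143546027 7.274097469557956
seat [ 0.6385 -0.0823  0.034 ] w 0.06980067150248735 l 0.07922964527589349 ang 9.44623815522466 8.021586613246685
slide [ 0.4346 -0.2708  0.014 ] [0.0484 0.0386 0.0485 0.043 ]
-44.55765019299218
-129.4702782296793
screen [ 0.4521 -0.0679  0.014 ] [0.0482 0.0478 0.0442 0.0459]
-27.26694132294476
-125.9331938246745
lens [0.424  0.0824 0.014 ] [0.0421 0.0412 0.0469 0.0403]
-53.13408919158333
-147.44592542355764
slide lugtop [[ 0.4369 -0.2653  0.13  ]]
screen lugtop [[ 0.4561 -0.0609  0.13  ]]
mirror [[0.4474 0.229  0.01  ]
 [0.4343 0.396  0.01  ]] weight [[ 0.4366 -0.4061  0.07  ]]
lamp [[0.5876 0.252  0.03  ]] block [[ 0.655 -0.198  0.06 ]]
lens foot wrist [[0.4102 0.0875 0.014 ]
 [0.4373 0.1229 0.014 ]
 [0.4639 0.0874 0.014 ]
 [0.4288 0.0607 0.014 ]]
lens lug wrist [[0.4193 0.0986 0.13  ]
 [0.4402 0.1029 0.13  ]
 [0.4453 0.0839 0.13  ]
 [0.4251 0.0792 0.13  ]]
screen foot w [[ 0.474  -0.0643  0.014 ]] plate top edge [[ 0.4541 -0.063   0.106 ]
 [ 0.5157 -0.0012  0.106 ]]
```

>>> play_rows:
  motion:
    - [[-0.06,-0.05,0],[0,0,0.06]]
    - [[-0.13,-0.1,0],[0,0,0.12]]
    - [[-0.2,-0.15,0],[0,0,0.19]]
    - [[-0.26,-0.21,0],[0,0,0.26]]
    - [[-0.33,-0.26,0],[0,0,0.33]]
    - [[-0.4,-0.31,0],[0,0,0.4]]
    - [[-0.46,-0.37,0],[0,0,0.44]]
    - [[-0.53,-0.42,0],[0,0,0.467]]
  fingers: -1

```text
time: 0.82
position: [0.4429, -0.2593, 0.2314]
tool_rot: [[0.671, 0.741, -0.0], [0.741, -0.671, 0.0], [0.0, -0.0, -1.0]]
wrist_force: [0.8, -0.7, -0.4]
opening: 0.095
gripper_force: 0.0
```

>>> play_rows:
  motion:
    - [[0,0,0],[0,0,0]]
    - [[0,0,0],[0,0,0]]
    - [[0,0,0],[0,0,0]]
    - [[0,0,0],[0,0,0]]
    - [[0,0,0],[0,0,0]]
    - [[0,0,0],[0,0,0]]
    - [[0,0,0],[0,0,0]]
    - [[0,0,0],[0,0,0]]

```text
time: 1.48
position: [0.4452, -0.258, 0.2316]
tool_rot: [[0.668, 0.744, -0.0], [0.744, -0.668, 0.0], [0.0, -0.0, -1.0]]
wrist_force: [0.5, 0.5, 0.7]
opening: 0.0951
gripper_force: 0.0
```

```bash
cat > look.py <<'E'
import sys
from bench import *
from h import *
np.set_printoptions(precision=4,suppress=True)
n,cam=sys.argv[1],(sys.argv[2:] or ["wrist"])[0]
o=get_obs();s=snapshot(cam)
pickle.dump((o,s),open(n+".pkl","wb"));cv2.imwrite(f"pics/{n}.png",s["frame"])
R=o["tool_rot"];print(o["time"],o["position"],'yaw_y',np.degrees(np.arctan2(R[1,1],R[0,1])),'tilt',R[:,2],o["opening"],o["gripper_force"],o["wrist_force"],o["qpos"])
E
python3 look.py w1
```

```text
1.4833 [ 0.4452 -0.258   0.2316] yaw_y -41.949039418312566 tilt [-0.0001  0.0001 -1.    ] 0.09512979070903702 0.0 [0.4914 0.4804 0.6913] [-36.0696 -10.3343 111.6135   0.0009  78.7295   5.8792]
```

View pics/w1.png

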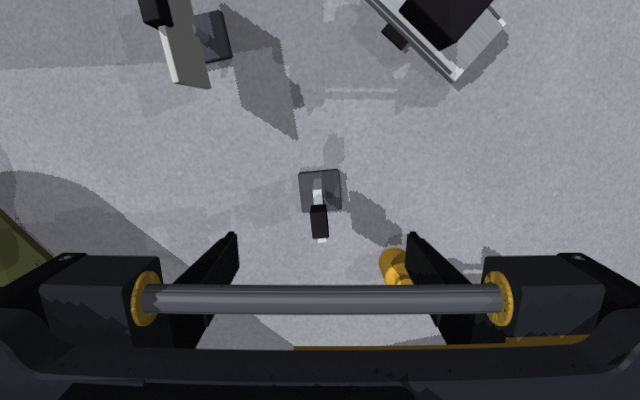

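The slide foot is at (320,190) with corners around (299,173), (340,169), (342,208) and (300,212). Its black lug is at (319,222), and the weight is at (393,265) by the right finger. The weight is lower than the grasp height.

```bash
cat > meas.py <<'E'
import sys
from h import *
np.set_printoptions(precision=4,suppress=True)
def foot(n,x0,x1,y0,y1,z=.014,lo=38,hi=112,sat=255,verbose=1):
    o,s=pickle.load(open(n+".pkl","rb"));g=cv2.cvtColor(s["frame"],cv2.COLOR_BGR2GRAY)
    m=np.zeros_like(g);m[y0:y1,x0:x1]=((g[y0:y1,x0:x1]>=lo)&(g[y0:y1,x0:x1]<=hi))*255
    m=cv2.morphologyEx(m,cv2.MORPH_OPEN,np.ones((3,3)))
    c=max(cv2.findContours(m,0,1)[0],key=cv2.contourArea)
    P=on(s,cv2.convexHull(c).reshape(-1,2),z,o)[:,:2]
    r=cv2.minAreaRect((P*1000).astype(np.float32))
    R=o["tool_rot"];print(n,'c',np.array(r[0])/1000,'size',np.array(r[1]),'ang',r[2],'tool y',np.degrees(np.arctan2(R[1,1],R[0,1])),'bbox',cv2.boundingRect(c))
    return r
E
python3 - <<'E'
from meas import *
o,s=pickle.load(open("w1.pkl","rb"));g=cv2.cvtColor(s["frame"],cv2.COLOR_BGR2GRAY)
print(g[165:250:5,295:350:5])
foot("w1",290,350,160,216,.014)
foot("w1",300,340,195,250,.13,0,45)
print(on(s,[(311,241),(327,240),(311,208),(328,206)],.13,o),on(s,[(393,255)],.07,o))
E
```

```text
[[147 151 156 162 146 155 137 143 139 157 156]
 [156 139 125 123 116  76  42  51  56 125 158]
 [142  80  82  81  84  86  68  67  73 102 111]
 [141  81  80  82 109 108  68  68  73  83 123]
 [140  79  82  81 108 109  68  67  72  69 109]
 [143  77  84  77 195 209  47  68  76  59 110]
 [141  83  80  77 204 168  55  43  83  55 105]
 [143 120  80  80 172 171  83  57  59  51 106]
 [142 138  86  78  14  14  10  70  57  56 108]
 [147 138  85  39  13  12  12  85  87 109 126]
 [154 155 151  53  33  33  30 154 158 161 152]
 [149 155 151  95  34  32  32 152 156 161 154]
 [151 150 155 155  36  33  31 158 157 159 154]
 [153 152 152 158  35  34  32 155 161 155 158]
 [151 147 159 150  38  34  33 158 155 157 161]
 [151 147 151 157 159 213 214 159 168 158 159]
 [149 155 151 153 149 156 157 154 153 163 162]]
w1 c [ 0.4383 -0.2713] size [51.2169 59.1597] ang 49.56991958618164 tool y -41.949039418312566 bbox (298, 169, 52, 44)
w1 c [ 0.4364 -0.2664] size [28.5576 13.5504] ang 52.21380615234375 tool y -41.949039418312566 bbox (310, 204, 19, 34)
[[ 0.4195 -0.2752  0.13  ]
 [ 0.4301 -0.2835  0.13  ]
 [ 0.4391 -0.2538  0.13  ]
 [ 0.4505 -0.2618  0.13  ]] [[ 0.455  -0.3618  0.07  ]]
```

```bash
python3 - <<'E'
from meas import *
foot("w1",300,340,195,250,.13,22,60)
foot("w1",290,341,160,216,.014,60,112)
E
```

```text
w1 c [ 0.4344 -0.2689] size [22.5417 13.6385] ang 53.547237396240234 tool y -41.949039418312566 bbox (310, 212, 19, 26)
w1 c [ 0.4336 -0.2688] size [47.3067 47.0932] ang 53.197181701660156 tool y -41.949039418312566 bbox (298, 171, 42, 42)
```

>>> play_rows:
  motion:
    - [[-0.016,-0.001,0.02],[0,0,-0.03]]
    - [[-0.031,-0.002,0.06],[0,0,-0.058]]
    - [[-0.031,-0.002,0.1],[0,0,-0.058]]
    - [[-0.031,-0.002,0.14],[0,0,-0.058]]
    - [[-0.031,-0.002,0.18],[0,0,-0.058]]
    - [[-0.031,-0.002,0.21],[0,0,-0.058]]
    - [[-0.031,-0.002,0.231],[0,0,-0.058]]
    - [[-0.031,-0.002,0.231],[0,0,-0.058]]

```text
time: 2.2
position: [0.4323, -0.2683, 0.1135]
tool_rot: [[0.599, 0.801, -0.004], [0.801, -0.599, 0.003], [0.0, -0.005, -1.0]]
wrist_force: [-0.0, 1.0, -0.4]
opening: 0.0949
gripper_force: 0.0
```

```bash
cat > rel.py <<'E'
# rel.py x y z yaw_y : units from measured pose to the target
import sys
from bench import *
from h import *
np.set_printoptions(precision=4,suppress=True)
o=get_obs();R=o["tool_rot"];x,y,z,a=map(float,sys.argv[1:5]);a=np.radians(a)
Y=np.array([np.cos(a),np.sin(a),0]);Z=np.array([0,0,-1.]);G=np.c_[np.cross(Y,Z),Y,Z]
print('pos',o["position"],'t',o["time"],'open',o["opening"],'shift',R.T@(np.array([x,y,z])-o["position"])/.5,'turn',cv2.Rodrigues(R.T@G)[0].ravel()/(np.pi/2))
E
python3 rel.py .434 -.269 .116 -36.7; python3 look.py w2
```

```text
pos [ 0.4323 -0.2683  0.1135] t 2.2 open 0.094948106255855 shift [ 0.0008  0.0035 -0.0051] turn [-0.0031 -0.     -0.0011]
2.2 [ 0.4323 -0.2683  0.1135] yaw_y -36.79773164591074 tilt [-0.0039  0.0029 -1.    ] 0.094948106255855 0.0 [-0.0082  1.026  -0.3721] [-37.8653  -4.6814 118.4028  -0.0051  66.5575  -1.0655]
```

View pics/w2.png

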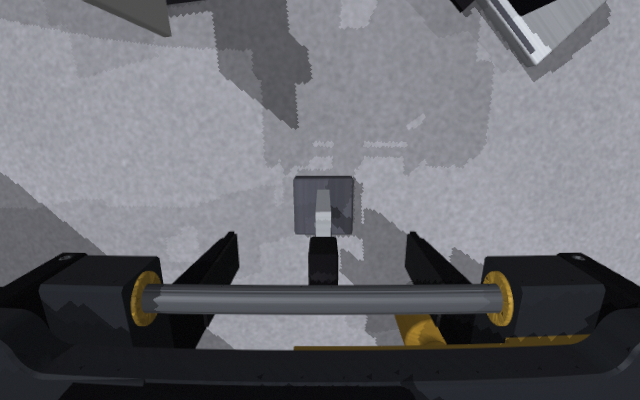

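The foot is square in the image (294–353 × 177–235), and the lug at column 323 is centred between the fingers. Closing now.

>>> play_rows:
  motion:
    - [[0,0.002,-0.004],[0,0,0]]
    - [[0,0.002,-0.004],[0,0,0]]
    - [[0,0.002,-0.004],[0,0,0]]
    - [[0,0.002,-0.004],[0,0,0]]
    - [[0,0.002,-0.004],[0,0,0]]
    - [[0,0.002,-0.004],[0,0,0]]
    - [[0,0.002,-0.004],[0,0,0]]
    - [[0,0.002,-0.004],[0,0,0]]
  fingers: 1

```text
time: 2.92
position: [0.4344, -0.27, 0.1181]
tool_rot: [[0.599, 0.801, -0.0], [0.801, -0.599, 0.0], [0.0, -0.0, -1.0]]
wrist_force: [-0.8, -0.2, -0.6]
opening: 0.0467
gripper_force: 0.0
```

>>> play_rows:
  motion:
    - [[0,0,0],[0,0,0]]
    - [[0,0,0],[0,0,0]]
    - [[0,0,0],[0,0,0]]
    - [[0,0,0],[0,0,0]]
    - [[0,0,0],[0,0,0]]
    - [[0,0,0],[0,0,0]]
    - [[0,0,0],[0,0,0]]
    - [[0,0,0],[0,0,0]]

```text
time: 3.58
position: [0.4343, -0.2699, 0.1179]
tool_rot: [[0.599, 0.801, -0.0], [0.801, -0.599, 0.0], [0.0, -0.0, -1.0]]
wrist_force: [-0.3, 0.4, -0.8]
opening: 0.0137
gripper_force: 30.0
```

```bash
python3 rel.py .611 .135 .27 -82.5
python3 - <<'E'
from meas import *
d=pickle.load(open("s0.pkl","rb"));pickle.dump((d['obs'],d['wrist']),open("w0.pkl","wb"))
for b in[(235,332,3,98),(255,345,120,212),(268,350,210,291)]:
    foot("w0",*b,.034,30,125)
E
```

```text
pos [ 0.4343 -0.2699  0.1179] t 3.5833 open 0.01365597625547168 shift [ 0.8601 -0.2025 -0.3041] turn [-0.0003  0.0001  0.5077]
w0 c [0.6106 0.1338] size [81.3014 98.7231] ang 6.716123580932617 tool y -0.00014516375048817664 bbox (237, 3, 92, 95)
w0 c [0.6269 0.0127] size [ 80.23   102.3693] ang 7.218939781188965 tool y -0.00014516375048817664 bbox (258, 120, 83, 92)
w0 c [ 0.6336 -0.0831] size [ 98.215  101.4946] ang 0.1659427285194397 tool y -0.00014516375048817664 bbox (268, 210, 82, 81)
```

>>> play_rows:
  motion:
    - [[0,0,-0.03],[0,0,0]]
    - [[0,0,-0.09],[0,0,0]]
    - [[0,0,-0.16],[0,0,0]]
    - [[0,0,-0.23],[0,0,0]]
    - [[0,0,-0.29],[0,0,0]]
    - [[0.03,-0.01,-0.32],[0,0,0.03]]
    - [[0.08,-0.03,-0.32],[0,0,0.08]]
    - [[0.14,-0.06,-0.32],[0,0,0.14]]

```text
time: 4.25
position: [0.453, -0.1966, 0.2797]
tool_rot: [[0.764, 0.645, 0.003], [0.645, -0.764, -0.002], [0.001, 0.003, -1.0]]
wrist_force: [0.6, 0.8, -2.8]
opening: 0.0143
gripper_force: 30.0
```

```bash
python3 rel.py .53 .12 .28 -82.5
```

```text
pos [ 0.453  -0.1966  0.2797] t 4.25 open 0.014255059136399703 shift [ 0.5263 -0.3843 -0.0013] turn [ 0.0017 -0.001   0.3632]
```

>>> play_rows:
  motion:
    - [[0.06,-0.04,0],[0,0,0.05]]
    - [[0.12,-0.09,0],[0,0,0.1]]
    - [[0.19,-0.14,0],[0,0,0.16]]
    - [[0.25,-0.18,0],[0,0,0.22]]
    - [[0.32,-0.23,0],[0,0,0.28]]
    - [[0.38,-0.28,0],[0,0,0.33]]
    - [[0.44,-0.32,0],[0,0,0.363]]
    - [[0.49,-0.36,0],[0,0,0.363]]

```text
time: 4.92
position: [0.5212, 0.1025, 0.2775]
tool_rot: [[0.991, 0.137, -0.001], [0.137, -0.991, 0.0], [-0.001, -0.0, -1.0]]
wrist_force: [0.3, 0.5, -2.6]
opening: 0.0139
gripper_force: 30.0
```

>>> play_rows:
  motion:
    - [[0.02,-0.015,0],[0,0,0]]
    - [[0.03,-0.02,0],[0,0,0]]
    - [[0.03,-0.02,0],[0,0,0]]
    - [[0.03,-0.02,0],[0,0,0]]
    - [[0.03,-0.02,0],[0,0,0]]
    - [[0.03,-0.02,0],[0,0,0]]
    - [[0.03,-0.02,0],[0,0,0]]
    - [[0.03,-0.02,0],[0,0,0]]

```text
time: 5.58
position: [0.5347, 0.1113, 0.2783]
tool_rot: [[0.991, 0.137, 0.0], [0.137, -0.991, -0.0], [0.0, 0.0, -1.0]]
wrist_force: [-0.2, 0.3, -3.0]
opening: 0.0139
gripper_force: 30.0
```

```bash
python3 look.py w3
```

```text
5.5833 [0.5347 0.1113 0.2783] yaw_y -82.15277017846222 tilt [ 0.0002 -0.     -1.    ] 0.013896289784921153 29.999461770057678 [-0.2027  0.2549 -2.9653] [  6.1274  -7.573  104.7053  -0.0022  82.855   88.2805]
```

View pics/w3.png

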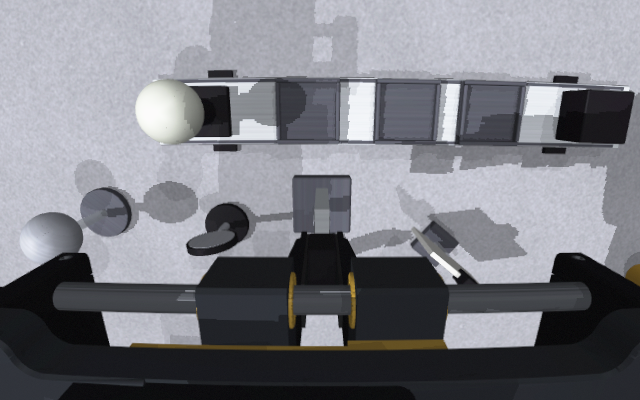

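The view shows the lamp at (170,110), and the seats at columns 277–340, 374–441 and 459–525 (rows 80–144), close to square in the image. The lens lies off the frame. I'll enlarge to get the corners.

```bash
python3 - <<'E'
import cv2
i=cv2.imread("pics/w3.png")[68:156,265:535]
j=cv2.resize(i[:, :140],None,fx=5.6,fy=5.6,interpolation=0);k=cv2.resize(i[:,130:],None,fx=5.6,fy=5.6,interpolation=0)
j=j[:, :784]; k=k[:, :784]
import numpy as np
cv2.imwrite("pics/w3c.png",np.vstack([j[:, :784],k[:, :784]])[:600*2][:986][::1] if False else np.vstack([cv2.resize(j,(784,296)),cv2.resize(k,(784,296))]))
E
```

```text
(no output)
```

View pics/w3c.png

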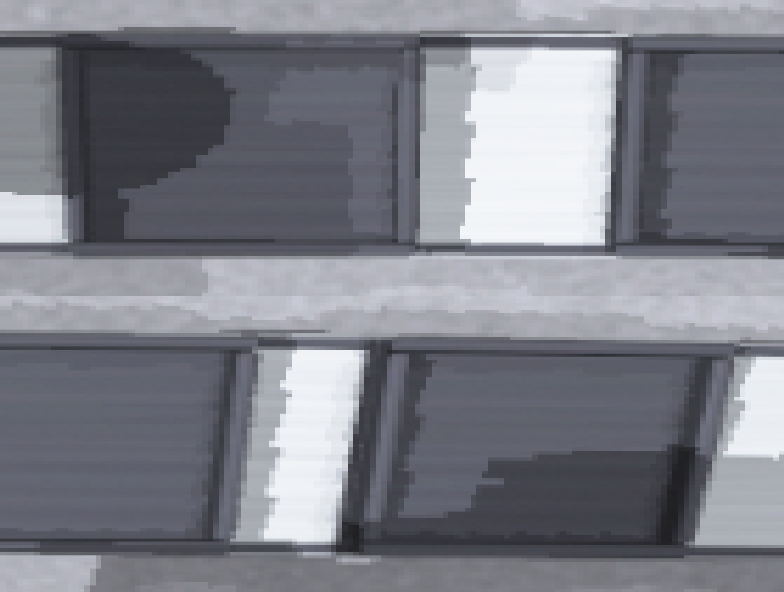

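```bash
python3 - <<'E'
from meas import *
o,s=pickle.load(open("w3.pkl","rb"))
A=lambda x,y:(265+x/5.6,68+y/3.364)
B=lambda x,y:(395+x/5.6,68+(y-296)/3.364)
S={1:[A(64,38),A(417,38),A(416,255),A(70,255)],2:[A(628,38),B(252,338),B(232,553),A(622,255)],3:[B(388,342),B(731,347),B(688,557),B(362,557)]}
C=[]
for k,v in S.items():
    P=on(s,v,.034,o);e=P[[1,2]].mean(0)-P[[0,3]].mean(0);f=P[[0,1]].mean(0)-P[[2,3]].mean(0);C.append(P.mean(0))
    print(k,P.mean(0),np.linalg.norm(e),np.linalg.norm(f),np.degrees(np.arctan2(e[1],e[0])),np.degrees(np.arctan2(f[1],f[0])))
    print(' inner edge check',np.linalg.norm(np.diff(P[[0,1,2,3,0]],axis=0),axis=1))
C=np.array(C);print(np.degrees(np.arctan2(*(C[2]-C[0])[[1,0]])),np.linalg.norm(np.diff(C,axis=0),axis=1))
lamp=on(s,[(217,112)],.05,o);print(lamp)
foot("w3",285,360,165,240,.2783-.1179+.014,60,125)
E
python3 rel.py .611 .132 .2 -82.2
```

```text
1 [0.6074 0.136  0.034 ] 0.07379798326010818 0.07417240992792587 -82.20491393187153 7.728357782550634
 inner edge check [0.0729 0.0741 0.0747 0.0742]
2 [0.6235 0.0192 0.034 ] 0.0737882751078487 0.07420456804619809 -82.40900265969661 9.265144305472672
 inner edge check [0.0737 0.0741 0.0739 0.0743]
3 [ 0.6367 -0.0831  0.034 ] 0.07446294957434181 0.07419034340991416 -81.73879077107013 8.996323128839862
 inner edge check [0.0749 0.0738 0.074  0.0745]
-82.3850223221654 [0.1179 0.1031]
[[0.5941 0.2385 0.05  ]]
w3 c [0.5357 0.1134] size [47.9151 54.1695] ang 7.914365291595459 tool y -82.15277017846222 bbox (285, 177, 67, 57)
pos [0.5347 0.1115 0.2783] t 5.6333 open 0.01386162770778429 shift [ 0.1567 -0.0198  0.1566] turn [ 0.     -0.0001  0.0007]
```

```bash
python3 rel.py .609 .136 .18 -82.3
```

```text
pos [0.5347 0.1115 0.2783] t 5.6333 open 0.01386162770778429 shift [ 0.1538 -0.0283  0.1966] turn [ 0.     -0.0001  0.0018]
```

>>> play_rows:
  motion:
    - [[0.05,-0.01,0],[0,0,0.002]]
    - [[0.11,-0.02,0],[0,0,0.002]]
    - [[0.154,-0.028,0],[0,0,0.002]]
    - [[0.154,-0.028,0.05],[0,0,0.002]]
    - [[0.154,-0.028,0.1],[0,0,0.002]]
    - [[0.154,-0.028,0.15],[0,0,0.002]]
    - [[0.154,-0.028,0.18],[0,0,0.002]]
    - [[0.154,-0.028,0.196],[0,0,0.002]]

```text
time: 6.3
position: [0.6075, 0.1362, 0.1766]
tool_rot: [[0.991, 0.134, -0.005], [0.134, -0.991, -0.001], [-0.005, 0.0, -1.0]]
wrist_force: [0.0, 0.3, -2.2]
opening: 0.0137
gripper_force: 30.0
```

>>> play_rows:
  motion:
    - [[0,0,0],[0,0,0]]
    - [[0,0,0],[0,0,0]]
    - [[0,0,0],[0,0,0]]
    - [[0,0,0],[0,0,0]]
    - [[0,0,0.01],[0,0,0]]
    - [[0,0,0.02],[0,0,0]]
    - [[0,0,0.03],[0,0,0]]
    - [[0,0,0.03],[0,0,0]]

```text
time: 6.97
position: [0.6081, 0.1364, 0.1634]
tool_rot: [[0.991, 0.135, -0.003], [0.135, -0.991, -0.0], [-0.003, -0.0, -1.0]]
wrist_force: [-0.2, 0.4, -3.3]
opening: 0.0138
gripper_force: 30.0
```

```bash
python3 rel.py .609 .136 .1435 -82.3;python3 look.py w4
```

```text
pos [0.6081 0.1364 0.1634] t 6.9667 open 0.013752292711798422 shift [0.0017 0.001  0.0397] turn [-0.      0.0018  0.0004]
6.9667 [0.6081 0.1364 0.1634] yaw_y -82.26013741455812 tilt [-0.0028 -0.0004 -1.    ] 0.013752292711798422 29.99953955411911 [-0.2391  0.4001 -3.3002] [  7.7072   6.7804 101.6357   0.0005  71.7446  89.9672]
```

View pics/w4.png

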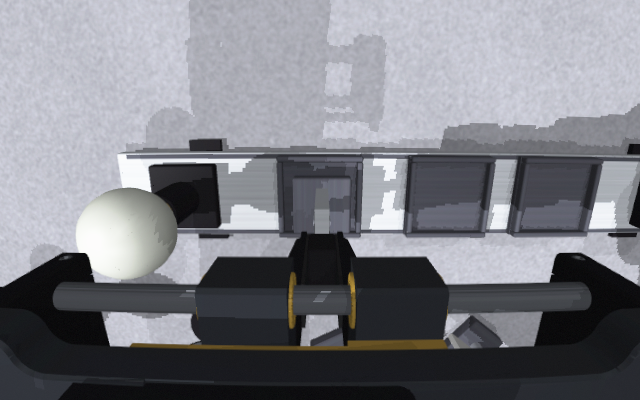

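The foot (columns 293–351, far edge row 177) is above seat 1 (outer edges at columns 280–361, far edge row 156). I'll check the offsets.

```bash
python3 - <<'E'
from meas import *
o,s=pickle.load(open("w4.pkl","rb"));R=o["tool_rot"];p=o["position"]
z=p[2]-.1179+.014
f=lambda px,z:(on(s,px,z,o)-p)@R[:,:2]*1000
print('foot l,r,far,near',f([(292.5,205),(351.5,205),(322,176.5),(322,235)],z))
print('seat l,r,far,near',f([(280,200),(361,200),(320,156),(320,236)],.034))
E
```

```text
foot l,r,far,near [[  1.812  -22.5369]
 [  1.8357  25.9507]
 [ 25.6304   1.6874]
 [-24.55     1.7283]]
seat l,r,far,near [[ -0.8698 -36.05  ]
 [ -0.8345  36.8237]
 [ 38.7106  -0.0272]
 [-35.5165  -0.0899]]
```

>>> play_rows:
  motion:
    - [[0.001,-0.002,0.01],[0,0.001,0]]
    - [[0.002,-0.002,0.02],[0,0.0018,0]]
    - [[0.002,-0.002,0.028],[0,0.0018,0]]
    - [[0.002,-0.002,0.033],[0,0.0018,0]]
    - [[0.002,-0.002,0.036],[0,0.0018,0]]
    - [[0.002,-0.002,0.037],[0,0.0018,0]]
    - [[0.002,-0.002,0.038],[0,0.0018,0]]
    - [[0.002,-0.002,0.038],[0,0.0018,0]]

```text
time: 7.68
position: [0.6101, 0.1376, 0.1463]
tool_rot: [[0.991, 0.135, 0.003], [0.135, -0.991, 0.0], [0.003, -0.0, -1.0]]
wrist_force: [0.1, 0.0, -3.3]
opening: 0.0139
gripper_force: 30.0
```

>>> play_rows:
  motion:
    - [[0,0,0],[0,0,0]]
    - [[0,0,0],[0,0,0]]
    - [[0,0,0.001],[0,0,0]]
    - [[0,0,0.001],[0,0,0]]
    - [[0,0,0.002],[0,0,0]]
    - [[0,0,0.002],[0,0,0]]
    - [[0,0,0.003],[0,0,0]]
    - [[0,0,0.003],[0,0,0]]

```text
time: 8.35
position: [0.6099, 0.1376, 0.1445]
tool_rot: [[0.991, 0.135, 0.003], [0.135, -0.991, 0.0], [0.003, 0.0, -1.0]]
wrist_force: [0.7, -0.3, -2.6]
opening: 0.0137
gripper_force: 30.0
```

>>> play_rows:
  motion:
    - [[0,0,0.001],[0,-0.002,0]]
    - [[0,0,0.001],[0,-0.002,0]]
    - [[0,0,0.002],[0,-0.002,0]]
    - [[0,0,0.002],[0,-0.002,0]]
    - [[0,0,0.003],[0,-0.002,0]]
    - [[0,0,0.003],[0,-0.002,0]]
    - [[0,0,0.003],[0,-0.002,0]]
    - [[0,0,0.003],[0,-0.002,0]]

```text
time: 9.02
position: [0.61, 0.1377, 0.1432]
tool_rot: [[0.991, 0.135, -0.0], [0.135, -0.991, -0.0], [-0.0, -0.0, -1.0]]
wrist_force: [-0.8, 0.0, -2.7]
opening: 0.014
gripper_force: 30.0
```

>>> play_rows:
  motion:
    - [[0,0,0.001],[0,0,0]]
    - [[0,0,0.001],[0,0,0]]
    - [[0,0,0.001],[0,0,0]]
    - [[0,0,0.001],[0,0,0]]
    - [[0,0,0.002],[0,0,0]]
    - [[0,0,0.002],[0,0,0]]
    - [[0,0,0.002],[0,0,0]]
    - [[0,0,0.002],[0,0,0]]

```text
time: 9.68
position: [0.6102, 0.1377, 0.143]
tool_rot: [[0.991, 0.135, 0.0], [0.135, -0.991, 0.0], [0.0, -0.0, -1.0]]
wrist_force: [-3.3, -0.2, 5.9]
opening: 0.0139
gripper_force: 30.0
```

Contact is felt at the expected height (0.143). Releasing and lifting.

>>> play_rows:
  motion:
    - [[0,0,0],[0,0,0]]
    - [[0,0,0],[0,0,0]]
    - [[0,0,0],[0,0,0]]
    - [[0,0,0],[0,0,0]]
    - [[0,0,0],[0,0,0]]
    - [[0,0,0],[0,0,0]]
    - [[0,0,0],[0,0,0]]
    - [[0,0,0],[0,0,0]]
  fingers: 0

```text
time: 10.35
position: [0.61, 0.1377, 0.1421]
tool_rot: [[0.991, 0.135, -0.0], [0.135, -0.991, -0.0], [-0.0, 0.0, -1.0]]
wrist_force: [-0.8, 0.5, -1.2]
opening: 0.0471
gripper_force: 0.0
```

>>> play_rows:
  motion:
    - [[0,0,-0.02],[0,0,0]]
    - [[0,0,-0.07],[0,0,0]]
    - [[0,0,-0.13],[0,0,0]]
    - [[0,0,-0.19],[0,0,0]]
    - [[0,0,-0.23],[0,0,0]]
    - [[0,0,-0.25],[0,0,0]]
    - [[0,0,-0.25],[0,0,0]]
    - [[0,0,-0.25],[0,0,0]]

```text
time: 11.02
position: [0.61, 0.1377, 0.2671]
tool_rot: [[0.991, 0.135, -0.0], [0.135, -0.991, -0.0], [-0.0, 0.0, -1.0]]
wrist_force: [-0.5, 0.1, 0.3]
opening: 0.0479
gripper_force: 0.0
```

```bash
python3 look.py w5; python3 rel.py .432 .09 .25 40
```

```text
11.0167 [0.61   0.1377 0.2671] yaw_y -82.25627435248542 tilt [-0. -0. -1.] 0.04790131001623824 0.0 [-0.5267  0.0991  0.2627] [ 7.8029  2.9092 95.6054 -0.0011 81.4877 90.0593]
pos [0.6094 0.1376 0.2656] t 11.0667 open 0.047268840835492425 shift [-0.3643  0.0465  0.0322] turn [-0.0017  0.001  -1.3585]
```

View pics/w5.png

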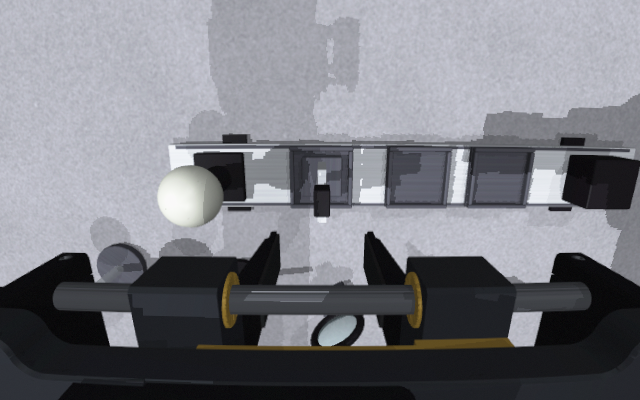

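The slide stands in seat 1 with its foot inside the tray and its lug at (322,200). Moving to the lens, turning over three calls.

>>> play_rows:
  motion:
    - [[-0.04,0.005,0.0],[0,0,-0.07]]
    - [[-0.09,0.01,0.0],[0,0,-0.14]]
    - [[-0.14,0.02,0.0],[0,0,-0.21]]
    - [[-0.2,0.025,0.0],[0,0,-0.28]]
    - [[-0.25,0.03,0.0],[0,0,-0.35]]
    - [[-0.3,0.04,0.01],[0,0,-0.42]]
    - [[-0.34,0.045,0.02],[0,0,-0.49]]
    - [[-0.364,0.0465,0.03],[0,0,-0.56]]
  fingers: -1

```text
time: 11.73
position: [0.4301, 0.0896, 0.2494]
tool_rot: [[0.523, 0.852, -0.005], [0.852, -0.523, -0.001], [-0.003, -0.004, -1.0]]
wrist_force: [0.4, -0.2, 0.1]
opening: 0.0931
gripper_force: 0.0
```

>>> play_rows:
  motion:
    - [[0,0,0],[0,0,-0.07]]
    - [[0,0,0],[0,0,-0.14]]
    - [[0,0,0],[0,0,-0.21]]
    - [[0,0,0],[0,0,-0.28]]
    - [[0,0,0],[0,0,-0.35]]
    - [[0,0,0],[0,0,-0.42]]
    - [[0,0,0],[0,0,-0.49]]
    - [[0,0,0],[0,0,-0.56]]

```text
time: 12.4
position: [0.4317, 0.09, 0.2495]
tool_rot: [[-0.323, 0.946, -0.005], [0.946, 0.323, -0.0], [0.001, -0.005, -1.0]]
wrist_force: [-0.1, 0.2, -0.2]
opening: 0.095
gripper_force: 0.0
```

```bash
python3 rel.py .431 .088 .235 40
```

```text
pos [0.4317 0.09   0.2495] t 12.4 open 0.09500999192713179 shift [-0.0034 -0.0024  0.029 ] turn [-0.0029 -0.0013 -0.235 ]
```

>>> play_rows:
  motion:
    - [[0,0,0.01],[0,0,-0.07]]
    - [[0,0,0.02],[0,0,-0.14]]
    - [[0,0,0.029],[0,0,-0.2]]
    - [[0,0,0.029],[0,0,-0.235]]
    - [[0,0,0.029],[0,0,-0.235]]
    - [[0,0,0.029],[0,0,-0.235]]
    - [[0,0,0.029],[0,0,-0.235]]
    - [[0,0,0.029],[0,0,-0.235]]

```text
time: 13.07
position: [0.4326, 0.0901, 0.2373]
tool_rot: [[-0.638, 0.77, -0.001], [0.77, 0.638, -0.0], [0.001, -0.001, -1.0]]
wrist_force: [0.1, -0.2, 0.3]
opening: 0.0951
gripper_force: 0.0
```

```bash
python3 look.py w6; python3 - <<'E'
from meas import *
foot("w6",295,350,190,255,.13,22,60)
foot("w6",280,365,150,250,.014,60,112)
E
```

```text
13.0667 [0.4326 0.0901 0.2373] yaw_y 39.638966016766 tilt [-0.0011 -0.0001 -1.    ] 0.09514299312363603 0.0 [ 0.121  -0.2274  0.2902] [  4.7986 -20.8333 119.4329  -0.0001  81.4638 -34.8404]
w6 c [0.4265 0.0901] size [13.9942 16.4582] ang 39.024330139160156 tool y 39.638966016766 bbox (308, 190, 18, 20)
w6 c [0.4381 0.0995] size [17.3186 53.8193] ang 36.082298278808594 tool y 39.638966016766 bbox (324, 151, 16, 46)
```

View pics/w6.png

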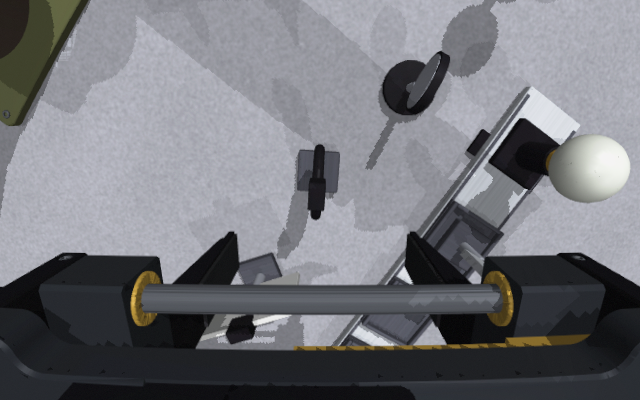

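The lens foot spans about (297–339, 150–192), with the lug at (317,195) and the frame running vertically in the image. It is nearly square, about 3° off. Refining.

```bash
python3 - <<'E'
from meas import *
o,s=pickle.load(open("w6.pkl","rb"));g=cv2.cvtColor(s["frame"],cv2.COLOR_BGR2GRAY)
print(g[144:222:3,293:344:3])
foot("w6",295,350,176,255,.13,24,60)
P=on(s,[(298.5,149.5),(339.5,151.5),(338.5,193),(296.5,191)],.014,o);print(P.mean(0),P)
E
```

```text
[[170 168 162 169 169 164 165 137 125  71 138 134 143 143 151 155 155]
 [163 160 161 166 169 163 167 153  19  23  18 138 145 132 143 160 151]
 [157 165 109  65  66  63  79  50  21  25  21 127 129 133 140 154 155]
 [163 160  72  88  86  87  85  29  23  25  22  78  82  80  82  79 155]
 [167 157  72  88  85  88  86  25  23  26  23  79  80  78  84  79 160]
 [178 148  75  89  84  86  86  21  25  27  23  79  80  80  84  78 158]
 [178 113  77  88  86  85  85  21  26  29  21  78  81  80  83  75 156]
 [173 113  78  89  86  85  85  20  23  27  22  80  80  80  84  79 160]
 [170 108  80  89  86  84  86  20  27  28  23  80  80  80  85  73 159]
 [174 116  81  87  61  57  58  19  33  30  32  80  79  80  83  85 150]
 [174 112  86  87  58  58  60  22  36  28  38  81  78  80  82  86 152]
 [173 114  87  67  65  63  53  21  36  25  42  82  81  80  82 116 154]
 [172 109  76  66  65  63  18  19  18  18  20  78  79  81  81 132 160]
 [176 120  54  65  66  59  28  26  24  23  23  78  79  82  81 151 153]
 [173 117  61  66  65  51  34  32  29  28  30  78  79  82  81 150 153]
 [177 123  61  63  64  38  28  28  
[... 279 characters left out ...]
 27  28  28  26 178 179 170 157 154 154]
 [123 120 125 123 128  34  26  27  28  29  27 179 171 180 170 155 156]
 [125 122 123 122 118  32  28  28  27  29  25 175 176 180 182 174 171]
 [124 125 123 119 125 105  29  21  23  23  86 182 181 182 179 177 169]
 [122 118 121 116 122 122  32  18  19  35 175 179 181 176 178 183 177]
 [125 122 124 121 118 171  48  17  16 129 177 179 183 172 177 179 182]
 [122 124 121 121 124 179 175  88 109 176 175 183 184 181 181 178 182]]
w6 c [0.4247 0.0924] size [13.9952 22.244 ] ang 39.02861022949219 tool y 39.638966016766 bbox (308, 183, 18, 27)
[0.4251 0.0922 0.014 ] [[0.3913 0.0976 0.014 ]
 [0.4291 0.1259 0.014 ]
 [0.4601 0.0877 0.014 ]
 [0.4201 0.0577 0.014 ]]
```

```bash
python3 rel.py .425 .0923 .1175 37.3
```

```text
pos [0.4327 0.0901 0.2375] t 13.1167 open 0.09520638904310513 shift [ 0.0131 -0.009   0.2399] turn [-0.0004 -0.0003  0.0261]
```

>>> play_rows:
  motion:
    - [[0.006,-0.004,0.02],[0,0,0.013]]
    - [[0.013,-0.009,0.06],[0,0,0.026]]
    - [[0.013,-0.009,0.1],[0,0,0.026]]
    - [[0.013,-0.009,0.14],[0,0,0.026]]
    - [[0.013,-0.009,0.18],[0,0,0.026]]
    - [[0.013,-0.009,0.21],[0,0,0.026]]
    - [[0.013,-0.009,0.23],[0,0,0.026]]
    - [[0.013,-0.009,0.238],[0,0,0.026]]

```text
time: 13.78
position: [0.4237, 0.0922, 0.1165]
tool_rot: [[-0.606, 0.795, -0.004], [0.795, 0.606, -0.0], [0.002, -0.003, -1.0]]
wrist_force: [1.2, -0.1, -0.5]
opening: 0.0951
gripper_force: 0.0
```

>>> play_rows:
  motion:
    - [[0,0,0],[0,0,0]]
    - [[0,0,0],[0,0,0]]
    - [[0,0,0],[0,0,0]]
    - [[0,0,0],[0,0,0]]
    - [[0,0,0],[0,0,0]]
    - [[0,0,0],[0,0,0]]
    - [[0,0,0],[0,0,0]]
    - [[0,0,0],[0,0,0]]

```text
time: 14.45
position: [0.4253, 0.0922, 0.1189]
tool_rot: [[-0.607, 0.795, 0.0], [0.795, 0.607, -0.0], [-0.0, 0.0, -1.0]]
wrist_force: [-0.3, 0.1, -0.4]
opening: 0.0955
gripper_force: 0.0
```

```bash
python3 look.py w7; python3 rel.py .425 .0923 .1175 37.3; python3 - <<'E'
from meas import *
o,s=pickle.load(open("w7.pkl","rb"));R=o["tool_rot"];p=o["position"]
g=cv2.cvtColor(s["frame"],cv2.COLOR_BGR2GRAY)
for r in(262,275): x=np.where(g[r,250:400]<60)[0]+250;x=x[(x>285)&(x<360)];print(r,x.min(),x.max(),((on(s,[(x.min(),r),(x.max()+1,r)],.13,o)-p)@R*1000))
for r in(160,175,190):print(r,g[r,285:360:2])
E
```

```text
14.45 [0.4253 0.0922 0.1189] yaw_y 37.347368934681185 tilt [ 0.0001 -0.     -1.    ] 0.09549377881489148 0.0 [-0.2717  0.0966 -0.3597] [  5.1639 -15.7634 127.2987  -0.0009  68.4602 -32.1831]
pos [0.4252 0.0923 0.1188] t 14.5 open 0.09480247536360796 shift [ 0.0003 -0.0003  0.0026] turn [-0.0001 -0.      0.0006]
262 307 335 [[  5.0262  -7.3671 -11.0747]
 [  5.029    6.5252 -11.0739]]
275 307 334 [[ -1.9132  -7.4549 -11.0743]
 [ -1.9102   6.133  -11.0735]]
160 [164 145 147 146 143 142 146 145 146 149 148 147 146 156 155 150 147 157
 157 151 154 158 160 160 157 156 153 153 157 155 154 155 159 156 155 160
 163 165]
175 [159 161 168 168 157  59  59  59  60  58  57  56  56  57  56  52  18  18
  21  22  20  19  49  58  57  56  56  56  56  56  56  56 110 157 158 160
 159 156]
190 [182 175 118 109  71  83  87  90  87  86  76  73  73  74  73  15  22  24
  26  27  25  25  23  77  79  83  81  80  81  83  84  83  79 122 157 159
 158 155]
```

>>> play_rows:
  motion:
    - [[0,0,0],[0,0,0]]
    - [[0,0,0],[0,0,0]]
    - [[0,0,0],[0,0,0]]
    - [[0,0,0],[0,0,0]]
    - [[0,0,0],[0,0,0]]
    - [[0,0,0],[0,0,0]]
    - [[0,0,0],[0,0,0]]
    - [[0,0,0],[0,0,0]]
  fingers: 1

```text
time: 15.17
position: [0.4252, 0.0923, 0.1187]
tool_rot: [[-0.607, 0.795, -0.0], [0.795, 0.607, 0.0], [0.0, -0.0, -1.0]]
wrist_force: [0.2, -0.2, 0.7]
opening: 0.0473
gripper_force: 0.0
```

>>> play_rows:
  motion:
    - [[0,0,0],[0,0,0]]
    - [[0,0,0],[0,0,0]]
    - [[0,0,0],[0,0,0]]
    - [[0,0,0],[0,0,0]]
    - [[0,0,0],[0,0,0]]
    - [[0,0,0],[0,0,0]]
    - [[0,0,0],[0,0,0]]
    - [[0,0,0],[0,0,0]]

```text
time: 15.83
position: [0.4252, 0.0922, 0.1187]
tool_rot: [[-0.607, 0.795, -0.0], [0.795, 0.607, -0.0], [-0.0, -0.0, -1.0]]
wrist_force: [0.6, 0.3, -1.1]
opening: 0.014
gripper_force: 29.9
```

>>> play_rows:
  motion:
    - [[0,0,-0.03],[0,0,0]]
    - [[0,0,-0.08],[0,0,0]]
    - [[0,0,-0.14],[0,0,0]]
    - [[0,0,-0.2],[0,0,0]]
    - [[0,0,-0.25],[0,0,-0.06]]
    - [[0,0,-0.28],[0,0,-0.13]]
    - [[0,0,-0.28],[0,0,-0.2]]
    - [[0,0,-0.28],[0,0,-0.27]]

```text
time: 16.5
position: [0.4254, 0.0924, 0.2595]
tool_rot: [[-0.883, 0.47, 0.001], [0.47, 0.883, 0.0], [-0.001, 0.001, -1.0]]
wrist_force: [-0.6, -1.1, -4.3]
opening: 0.0136
gripper_force: 30.0
```

```bash
python3 rel.py .575 .012 .258 97.7
```

```text
pos [0.4254 0.0924 0.2595] t 16.5 open 0.013557768594208775 shift [-0.3396 -0.0013  0.0032] turn [ 0.0003  0.0006 -0.3971]
```

>>> play_rows:
  motion:
    - [[-0.03,0.004,0],[0,0,-0.05]]
    - [[-0.08,0.011,0],[0,0,-0.11]]
    - [[-0.14,0.019,0],[0,0,-0.17]]
    - [[-0.21,0.029,0],[0,0,-0.23]]
    - [[-0.28,0.039,0],[0,0,-0.29]]
    - [[-0.34,0.047,0],[0,0,-0.35]]
    - [[-0.39,0.054,0],[0,0,-0.397]]
    - [[-0.42,0.058,0],[0,0,-0.397]]

```text
time: 17.17
position: [0.6253, 0.0169, 0.2565]
tool_rot: [[-0.992, -0.13, -0.003], [-0.13, 0.992, -0.0], [0.003, 0.0, -1.0]]
wrist_force: [-1.2, -0.1, -3.8]
opening: 0.0139
gripper_force: 30.0
```

```bash
python3 rel.py .625 .019 .165 97.7
```

```text
pos [0.6253 0.0169 0.2565] t 17.1667 open 0.01394308693653259 shift [-0.0004  0.0041  0.183 ] turn [ 0.0002 -0.0017 -0.0026]
```

>>> play_rows:
  motion:
    - [[0,0.004,0.02],[0,0,-0.002]]
    - [[0,0.004,0.06],[0,0,-0.002]]
    - [[0,0.004,0.1],[0,0,-0.002]]
    - [[0,0.004,0.14],[0,0,-0.002]]
    - [[0,0.004,0.17],[0,0,-0.002]]
    - [[0,0.004,0.183],[0,0,-0.002]]
    - [[0,0.004,0.183],[0,0,-0.002]]
    - [[0,0.004,0.183],[0,0,-0.002]]

```text
time: 17.83
position: [0.623, 0.0203, 0.1667]
tool_rot: [[-0.991, -0.132, -0.002], [-0.132, 0.991, 0.0], [0.002, 0.0, -1.0]]
wrist_force: [-0.1, 1.1, -3.3]
opening: 0.0141
gripper_force: 30.0
```

>>> play_rows:
  motion:
    - [[0,0,0],[0,0,0]]
    - [[0,0,0],[0,0,0]]
    - [[0,0,0],[0,0,0]]
    - [[0,0,0],[0,0,0]]
    - [[0,0,0],[0,0,0]]
    - [[0,0,0],[0,0,0]]
    - [[0,0,0],[0,0,0]]
    - [[0,0,0],[0,0,0]]

```text
time: 18.5
position: [0.6235, 0.02, 0.1672]
tool_rot: [[-0.991, -0.132, -0.0], [-0.132, 0.991, -0.0], [0.0, 0.0, -1.0]]
wrist_force: [0.7, 0.2, -3.1]
opening: 0.0137
gripper_force: 30.0
```

```bash
python3 look.py w8; python3 rel.py .625 .019 .1437 97.7
```

```text
18.5 [0.6235 0.02   0.1672] yaw_y 97.55858324784339 tilt [-0.0004 -0.     -1.    ] 0.013661892501811814 29.999442994594574 [ 0.688   0.1699 -3.0799] [  -3.0872    6.578   101.4742   -0.0034   71.968  -100.6448]
pos [0.6235 0.02   0.1671] t 18.55 open 0.013976713215906376 shift [-0.0027 -0.0024  0.0468] turn [ 0.     -0.0003 -0.0016]
```

View pics/w8.png

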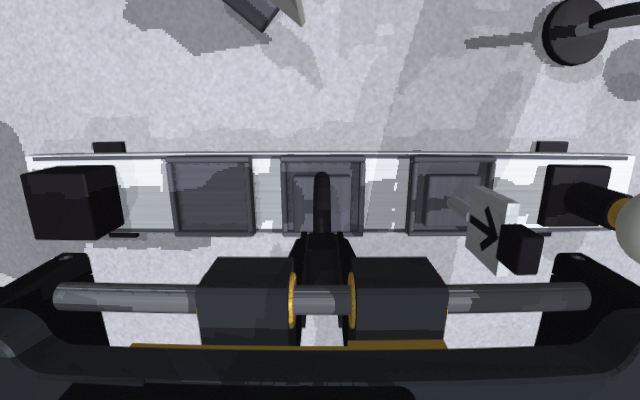

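The slide, with its arrow visible at (485,230), sits in seat 1. The lens foot (columns ~291–351) is above seat 2 (columns ~281–365). Offsets by profile next.

```bash
cat > off.py <<'E'
import sys
from meas import *
n,h=sys.argv[1],float(sys.argv[2]);o,s=pickle.load(open(n+".pkl","rb"));R=o["tool_rot"];p=o["position"]
g=cv2.cvtColor(s["frame"],cv2.COLOR_BGR2GRAY)
for r in(190,205,215):print(r,'c270..374',g[r,270:375:2])
for c in(300,306,340):print(c,'r146..',g[146:240:2,c])
f=lambda px,z:(on(s,px,z,o)-p)@R[:,:2]*1000
print('foot at mm l,r,far for px',f([(291,205),(351,205),(322,176.5)],p[2]-h+.014).tolist())
print('seat',f([(281,200),(364,200),(320,156)],.034).tolist())
E
python3 off.py w8 .1187
```

```text
190 c270..374 [173 173 174 174 173 174  74  73  38  64  73  57  68  71  74  74  99 105
 103 102 102 103  24  22  25  27  30  31  31  29  62  83  87  92  96  97
  98 100 100  98  96  64  65  65  49  63  74  72 165 164 181 147 148]
205 c270..374 [177 178 177 178 177 177  77  74  53  61  70  70  66  72  74  74  71  74
  72  71  73  71  18  22  25  31  32  34  33  32  38  83  86  83  83  95
  99 101  99  97  78  68  70  70  41  76  73 111 159 175 143 143 143]
215 c270..374 [178 180 179 180 179 180  90  76  65  51  65  72  64  70  75  76  72  75
 102 101 101 103  18  22  22  24  24  22  21  19  33  89  93  91  90  90
 105 106 107 102  64  71  71  71  41  76  71 146 158 133 143 143 143]
300 r146.. [183 187 170 154 146  64 108  98  71  96 105  99  99  70  54  60  99 105
 104 104 104  74  74  73  73  74  74  74  75  74  74  75  75  75  75  75
  75  75  75  74  75  86  99  71  98  90  31]
306 r146.. [184 191 171 157 146  63 103  90  68  98 104  99  98  70  54  60  97 104
 103 103 104 102 103 103 103 104 103  72  73  71  73  73  72  72 101 102
 102 102 102 102 102 102  94  12  14  15  20]
340 r146.. [183 184 169 160 108  64 104  87  74  96  96  94  94  94  65  63  92  96
  95  96  96  97  97  96  97  96  96  96  96  96  95  95  96  85  90  94
 102 102 102  90  90  90  82  12  14  11  11]
foot at mm l,r,far for px [[0.8787115523689077, -26.503035138910832], [0.90002700626309, 22.976126058570532], [24.767786760904876, -0.9579683148086966]]
seat [[-2.631726195888026, -38.28893503804253], [-2.59895139454655, 37.41099995412898], [37.47729115037533, -2.687676800452886]]
```

Foot and seat centres agree within about 1.5 mm. Lowering.

>>> play_rows:
  motion:
    - [[-0.001,0.001,0.01],[0,0,-0.001]]
    - [[-0.002,0.001,0.02],[0,0,-0.002]]
    - [[-0.002,0.001,0.03],[0,0,-0.002]]
    - [[-0.002,0.001,0.036],[0,0,-0.002]]
    - [[-0.002,0.001,0.04],[0,0,-0.002]]
    - [[-0.002,0.001,0.042],[0,0,-0.002]]
    - [[-0.002,0.001,0.043],[0,0,-0.002]]
    - [[-0.002,0.001,0.044],[0,0,-0.002]]

```text
time: 19.22
position: [0.6245, 0.0207, 0.1452]
tool_rot: [[-0.991, -0.135, -0.0], [-0.135, 0.991, -0.0], [0.0, -0.0, -1.0]]
wrist_force: [-1.0, -0.4, -2.8]
opening: 0.0135
gripper_force: 30.0
```

>>> play_rows:
  motion:
    - [[0,0,0],[0,0,0]]
    - [[0,0,0],[0,0,0]]
    - [[0,0,0],[0,0,0]]
    - [[0,0,0],[0,0,0]]
    - [[0,0,0.001],[0,0,0]]
    - [[0,0,0.001],[0,0,0]]
    - [[0,0,0.002],[0,0,0]]
    - [[0,0,0.002],[0,0,0]]

```text
time: 19.88
position: [0.6244, 0.0207, 0.144]
tool_rot: [[-0.991, -0.135, -0.0], [-0.135, 0.991, -0.0], [0.0, 0.0, -1.0]]
wrist_force: [0.0, -0.0, -3.7]
opening: 0.0137
gripper_force: 30.0
```

>>> play_rows:
  motion:
    - [[0,0,0.001],[0,0,0]]
    - [[0,0,0.001],[0,0,0]]
    - [[0,0,0.001],[0,0,0]]
    - [[0,0,0.001],[0,0,0]]
    - [[0,0,0.001],[0,0,0]]
    - [[0,0,0.001],[0,0,0]]
    - [[0,0,0.001],[0,0,0]]
    - [[0,0,0.001],[0,0,0]]

```text
time: 20.55
position: [0.6245, 0.0206, 0.1438]
tool_rot: [[-0.991, -0.135, -0.0], [-0.135, 0.991, -0.0], [0.0, -0.0, -1.0]]
wrist_force: [-0.7, -0.3, -1.8]
opening: 0.0138
gripper_force: 30.0
```

>>> play_rows:
  motion:
    - [[0,0,0.001],[0,0,0]]
    - [[0,0,0.001],[0,0,0]]
    - [[0,0,0.001],[0,0,0]]
    - [[0,0,0.001],[0,0,0]]
    - [[0,0,0.001],[0,0,0]]
    - [[0,0,0.001],[0,0,0]]
    - [[0,0,0.001],[0,0,0]]
    - [[0,0,0.001],[0,0,0]]

```text
time: 21.22
position: [0.6246, 0.0206, 0.1438]
tool_rot: [[-0.991, -0.135, 0.0], [-0.135, 0.991, -0.0], [-0.0, -0.0, -1.0]]
wrist_force: [-2.8, -0.1, 3.6]
opening: 0.0139
gripper_force: 30.0
```

>>> play_rows:
  motion:
    - [[0,0,0],[0,0,0]]
    - [[0,0,0],[0,0,0]]
    - [[0,0,0],[0,0,0]]
    - [[0,0,0],[0,0,0]]
    - [[0,0,0],[0,0,0]]
    - [[0,0,0],[0,0,0]]
    - [[0,0,0],[0,0,0]]
    - [[0,0,0],[0,0,0]]
  fingers: 0

```text
time: 21.88
position: [0.6245, 0.0207, 0.1432]
tool_rot: [[-0.991, -0.135, -0.0], [-0.135, 0.991, -0.0], [0.0, -0.0, -1.0]]
wrist_force: [0.3, 0.3, -0.8]
opening: 0.0475
gripper_force: 0.0
```

>>> play_rows:
  motion:
    - [[0,0,-0.02],[0,0,0]]
    - [[0,0,-0.07],[0,0,0]]
    - [[0,0,-0.13],[0,0,0]]
    - [[0,0,-0.19],[0,0,0]]
    - [[0,0,-0.23],[0,0,0]]
    - [[0,0,-0.25],[0,0,0.06]]
    - [[0,0,-0.25],[0,0,0.13]]
    - [[0,0,-0.25],[0,0,0.2]]

```text
time: 22.55
position: [0.6252, 0.0206, 0.271]
tool_rot: [[-0.983, 0.183, 0.004], [0.183, 0.983, -0.0], [-0.004, 0.0, -1.0]]
wrist_force: [-0.9, -0.1, -0.3]
opening: 0.0476
gripper_force: 0.0
```

```bash
python3 rel.py .456 -.064 .24 -40
```

```text
pos [0.6252 0.0206 0.271 ] t 22.55 open 0.04756006726880408 shift [ 0.3018 -0.2285  0.0609] turn [0.0025 0.0011 1.327 ]
```

>>> play_rows:
  motion:
    - [[0.03,-0.02,0],[0,0,0.07]]
    - [[0.07,-0.05,0],[0,0,0.14]]
    - [[0.12,-0.09,0],[0,0,0.21]]
    - [[0.17,-0.13,0],[0,0,0.28]]
    - [[0.22,-0.17,0.01],[0,0,0.35]]
    - [[0.26,-0.2,0.03],[0,0,0.42]]
    - [[0.29,-0.22,0.05],[0,0,0.49]]
    - [[0.302,-0.2285,0.06],[0,0,0.56]]
  fingers: -1

```text
time: 23.22
position: [0.4534, -0.0655, 0.238]
tool_rot: [[-0.484, 0.875, -0.001], [0.875, 0.484, -0.0], [-0.0, -0.001, -1.0]]
wrist_force: [0.2, -0.6, -0.6]
opening: 0.093
gripper_force: 0.0
```

>>> play_rows:
  motion:
    - [[0,0,0],[0,0,0.07]]
    - [[0,0,0],[0,0,0.14]]
    - [[0,0,0],[0,0,0.21]]
    - [[0,0,0],[0,0,0.28]]
    - [[0,0,0],[0,0,0.35]]
    - [[0,0,0],[0,0,0.42]]
    - [[0,0,0],[0,0,0.49]]
    - [[0,0,0],[0,0,0.56]]

```text
time: 23.88
position: [0.4556, -0.0649, 0.2392]
tool_rot: [[0.364, 0.931, 0.001], [0.931, -0.364, -0.0], [-0.0, 0.001, -1.0]]
wrist_force: [0.7, -0.6, -0.6]
opening: 0.0948
gripper_force: 0.0
```

>>> play_rows:
  motion:
    - [[0,0,0],[0,0,0.07]]
    - [[0,0,0],[0,0,0.14]]
    - [[0,0,0],[0,0,0.2]]
    - [[0,0,0],[0,0,0.22]]
    - [[0,0,0],[0,0,0.22]]
    - [[0,0,0],[0,0,0.22]]
    - [[0,0,0],[0,0,0.22]]
    - [[0,0,0],[0,0,0.22]]

```text
time: 24.55
position: [0.4555, -0.0649, 0.2385]
tool_rot: [[0.654, 0.757, -0.0], [0.757, -0.654, -0.0], [-0.0, 0.0, -1.0]]
wrist_force: [-0.7, 0.6, -0.2]
opening: 0.0949
gripper_force: 0.0
```

```bash
python3 look.py w9; python3 - <<'E'
from meas import *
o,s=pickle.load(open("w9.pkl","rb"));g=cv2.cvtColor(s["frame"],cv2.COLOR_BGR2GRAY)
foot("w9",290,355,170,255,.13,24,60)
foot("w9",280,360,130,230,.014,60,112)
print(g[140:250:4,285:360:3])
E
```

```text
24.55 [ 0.4555 -0.0649  0.2385] yaw_y -40.83081567776232 tilt [-0.     -0.0002 -1.    ] 0.09492180497027834 0.0 [-0.749   0.644  -0.1861] [-14.7895 -18.2371 117.3745  -0.0088  80.8603  26.0427]
w9 c [ 0.4544 -0.0611] size [23.1417 12.9877] ang 58.950252532958984 tool y -40.83081567776232 bbox (307, 188, 19, 28)
w9 c [ 0.4402 -0.0521] size [46.8521 14.1044] ang 58.44453048706055 tool y -40.83081567776232 bbox (295, 158, 16, 40)
[[155 153 166 166 164 161 146 203 203  83 158 142 145 143 143 144 141 144
  146 150 165 167 164 171 168]
 [148 150 161 167 160 162 159 204 202  84 156 152 145 138 140 141  90  92
  144 157 165 171 168 166 169]
 [147 151 157 160 161 161 168 231 228  93 115 161 138 143 144 138  96  92
   99 154 162 166 162 165 169]
 [150 158 154 170 162 159 166 221 230 152  83 140 135 127 123  76  35  90
   94 111 115 112 166 164 168]
 [149 157 152 157 137 127 105 116 230 220  84  73  72  75  47  49  50  85
   91 111 109 114 112 114 163]
 [158 157 153 151  79  84  87  86 231 228  83  84  73  74  49  49  50  59
   91 114 113 114 113 115 118]
 [160 157 154 154  79  84  86  86 230 2
[... 1571 characters left out ...]
64 171 170 183 229 185  84 171 168 159
  162 162 116 114 114 112 113]
 [163 166 164 168 167 165 164 162 165 161 166 163 230 226  83 168 167 164
  167 166 116 113 111 115 112]
 [162 162 162 158 159 162 167 167 171 163 160 164 230 226  84 168 169 161
  160 162 165 141 112 115 113]
 [158 160 163 157 163 162 170 163 164 162 159 163 229 227  94 166 163 165
  163 161 168 166 167 135 115]
 [157 166 163 166 169 161 165 162 163 162 158 166 215 228 148 158 165 164
  164 166 165 164 166 165 166]
 [163 165 166 160 164 166 165 162 164 159 160 164 151 229 215 161 161 165
  161 166 165 164 164 163 169]
 [169 162 161 164 168 163 170 162 163 157 167 158 164 230 225 154 157 158
  166 163 166 163 166 161 161]]
```

View pics/w9.png

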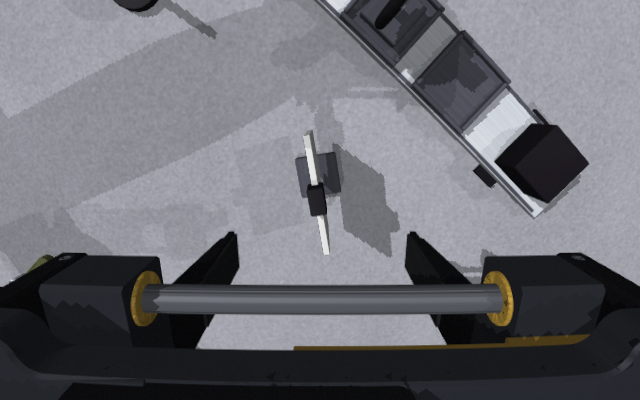

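The screen plate runs from (308,132) to (327,254), its foot is about (296–340, 153–197) and its lug is at (317,200). It sits about 9–10° off the tool. I'll cross-check with the plate's top edge.

```bash
python3 - <<'E'
from meas import *
o,s=pickle.load(open("w9.pkl","rb"))
P=on(s,[(308,131),(327.5,255)],.106,o);e=P[1]-P[0];print(P,np.linalg.norm(e),np.degrees(np.arctan2(-e[1],-e[0])),P.mean(0))
P=on(s,[(296.5,157),(335.5,152),(341,192),(302.5,198.5)],.014,o);print(P.mean(0),np.linalg.norm(np.diff(P[[0,1,2,3,0]],axis=0),axis=1),[np.degrees(np.arctan2(*(P[j]-P[i])[[1,0]])) for i,j in((0,1),(3,2),(3,0),(2,1))])
E
python3 rel.py .4544 -.0608 .1175 -31.5
```

```text
[[ 0.4861 -0.0135  0.106 ]
 [ 0.4235 -0.1127  0.106 ]] 0.11729279098866242 57.6978953617069 [ 0.4548 -0.0631  0.106 ]
[ 0.4558 -0.0618  0.014 ] [0.0456 0.0481 0.0468 0.0502] [np.float64(-33.52174453199876), np.float64(-30.92284548729464), np.float64(56.29065909278347), np.float64(57.66908993624553)]
pos [ 0.4556 -0.0649  0.2384] t 24.6 open 0.0948106653013698 shift [ 0.0047 -0.0071  0.2418] turn [-0.      0.0001 -0.1037]
```

>>> play_rows:
  motion:
    - [[0.004,-0.006,0.02],[0,0,-0.05]]
    - [[0.004,-0.006,0.06],[0,0,-0.095]]
    - [[0.004,-0.006,0.1],[0,0,-0.095]]
    - [[0.004,-0.006,0.14],[0,0,-0.095]]
    - [[0.004,-0.006,0.18],[0,0,-0.095]]
    - [[0.004,-0.006,0.21],[0,0,-0.095]]
    - [[0.004,-0.006,0.23],[0,0,-0.095]]
    - [[0.004,-0.006,0.24],[0,0,-0.095]]

```text
time: 25.27
position: [0.4536, -0.0612, 0.1166]
tool_rot: [[0.534, 0.845, -0.003], [0.845, -0.534, 0.001], [-0.001, -0.003, -1.0]]
wrist_force: [-0.1, 0.1, 0.0]
opening: 0.0952
gripper_force: 0.0
```

>>> play_rows:
  motion:
    - [[0,0,0],[0,0,0]]
    - [[0,0,0],[0,0,0]]
    - [[0,0,0],[0,0,0]]
    - [[0,0,0],[0,0,0]]
    - [[0,0,0],[0,0,0]]
    - [[0,0,0],[0,0,0]]
    - [[0,0,0],[0,0,0]]
    - [[0,0,0],[0,0,0]]

```text
time: 25.93
position: [0.4546, -0.0614, 0.1184]
tool_rot: [[0.535, 0.845, -0.0], [0.845, -0.535, -0.0], [-0.0, 0.0, -1.0]]
wrist_force: [-0.6, -0.8, -0.4]
opening: 0.0948
gripper_force: 0.0
```

```bash
python3 look.py w10; python3 - <<'E'
from meas import *
o,s=pickle.load(open("w10.pkl","rb"));R=o["tool_rot"];p=o["position"]
g=cv2.cvtColor(s["frame"],cv2.COLOR_BGR2GRAY)
for r in(262,275): x=np.where(g[r,290:355]<60)[0]+290;print(r,x.min(),x.max(),((on(s,[(x.min(),r),(x.max()+1,r)],.13,o)-p)@R*1000))
for r in(140,160,180,200,220):
    x=np.where(g[r,290:355]>195)[0]+290;print(r,x.min() if len(x) else 0,x.max() if len(x) else 0)
E
```

```text
25.9333 [ 0.4546 -0.0614  0.1184] yaw_y -32.310717845022225 tilt [-0.     -0.0001 -1.    ] 0.09476884391868218 0.0 [-0.5987 -0.778  -0.4297] [-14.4007 -12.1975 124.4934  -0.0075  67.7039  17.9129]
262 305 333 [[  5.7636  -6.8044 -11.6143]
 [  5.7696   7.0314 -11.6137]]
275 306 333 [[ -1.1451  -6.4206 -11.6135]
 [ -1.1396   7.1116 -11.6129]]
140 0 0
160 313 322
180 314 322
200 314 322
220 315 316
```

Centred and square to the tool. Grasping and lifting.

>>> play_rows:
  motion:
    - [[0,0,0],[0,0,0]]
    - [[0,0,0],[0,0,0]]
    - [[0,0,0],[0,0,0]]
    - [[0,0,0],[0,0,0]]
    - [[0,0,0],[0,0,0]]
    - [[0,0,0],[0,0,0]]
    - [[0,0,0],[0,0,0]]
    - [[0,0,0],[0,0,0]]
  fingers: 1

```text
time: 26.65
position: [0.4545, -0.0614, 0.1182]
tool_rot: [[0.535, 0.845, -0.0], [0.845, -0.535, -0.0], [-0.0, -0.0, -1.0]]
wrist_force: [-0.0, -0.0, -0.6]
opening: 0.0474
gripper_force: 0.0
```

>>> play_rows:
  motion:
    - [[0,0,0],[0,0,0]]
    - [[0,0,0],[0,0,0]]
    - [[0,0,0],[0,0,0]]
    - [[0,0,0],[0,0,0]]
    - [[0,0,0],[0,0,0]]
    - [[0,0,0],[0,0,0]]
    - [[0,0,0],[0,0,0]]
    - [[0,0,0],[0,0,0]]

```text
time: 27.32
position: [0.4544, -0.0613, 0.1181]
tool_rot: [[0.534, 0.845, -0.001], [0.845, -0.534, 0.0], [-0.0, -0.001, -1.0]]
wrist_force: [-0.2, 0.1, -0.7]
opening: 0.0138
gripper_force: 30.0
```

>>> play_rows:
  motion:
    - [[0,0,-0.03],[0,0,0]]
    - [[0,0,-0.08],[0,0,0]]
    - [[0,0,-0.14],[0,0,0]]
    - [[0,0,-0.2],[0,0,0]]
    - [[0,0,-0.25],[0,0,0.06]]
    - [[0,0,-0.28],[0,0,0.13]]
    - [[0,0,-0.28],[0,0,0.2]]
    - [[0,0,-0.28],[0,0,0.27]]

```text
time: 27.98
position: [0.4551, -0.0616, 0.2594]
tool_rot: [[0.838, 0.546, 0.002], [0.546, -0.838, -0.001], [0.001, 0.002, -1.0]]
wrist_force: [0.3, 0.2, -3.1]
opening: 0.0138
gripper_force: 30.0
```

```bash
python3 rel.py .6375 -.082 .258 -82.3
```

```text
pos [ 0.4551 -0.0616  0.2594] t 27.9833 open 0.013849447591597208 shift [0.2834 0.2334 0.0037] turn [ 0.0009 -0.001   0.282 ]
```

>>> play_rows:
  motion:
    - [[0.02,0.018,0],[0,0,0.05]]
    - [[0.06,0.05,0],[0,0,0.11]]
    - [[0.11,0.09,0],[0,0,0.17]]
    - [[0.16,0.13,0],[0,0,0.23]]
    - [[0.21,0.17,0],[0,0,0.282]]
    - [[0.25,0.206,0],[0,0,0.282]]
    - [[0.275,0.226,0],[0,0,0.282]]
    - [[0.283,0.233,0],[0,0,0.282]]

```text
time: 28.65
position: [0.6384, -0.081, 0.2563]
tool_rot: [[0.99, 0.139, -0.002], [0.139, -0.99, 0.0], [-0.002, -0.001, -1.0]]
wrist_force: [-0.2, -0.3, -2.5]
opening: 0.014
gripper_force: 30.0
```

```bash
python3 rel.py .6375 -.082 .165 -82.3
```

```text
pos [ 0.6384 -0.081   0.2563] t 28.65 open 0.014026473912405354 shift [-0.0017  0.0019  0.1826] turn [-0.0004  0.0013  0.0035]
```

>>> play_rows:
  motion:
    - [[-0.001,0.002,0.02],[0,0,0.003]]
    - [[-0.001,0.002,0.06],[0,0,0.003]]
    - [[-0.001,0.002,0.1],[0,0,0.003]]
    - [[-0.001,0.002,0.14],[0,0,0.003]]
    - [[-0.001,0.002,0.17],[0,0,0.003]]
    - [[-0.001,0.002,0.182],[0,0,0.003]]
    - [[-0.001,0.002,0.182],[0,0,0.003]]
    - [[-0.001,0.002,0.182],[0,0,0.003]]

```text
time: 29.32
position: [0.6363, -0.0819, 0.1674]
tool_rot: [[0.991, 0.135, -0.0], [0.135, -0.991, -0.0], [-0.0, 0.0, -1.0]]
wrist_force: [0.0, -0.5, -2.8]
opening: 0.0139
gripper_force: 30.0
```

>>> play_rows:
  motion:
    - [[0,0,0],[0,0,0]]
    - [[0,0,0],[0,0,0]]
    - [[0,0,0],[0,0,0]]
    - [[0,0,0],[0,0,0]]
    - [[0,0,0],[0,0,0]]
    - [[0,0,0],[0,0,0]]
    - [[0,0,0],[0,0,0]]
    - [[0,0,0],[0,0,0]]

```text
time: 29.98
position: [0.6364, -0.0819, 0.1671]
tool_rot: [[0.991, 0.135, -0.0], [0.135, -0.991, -0.0], [-0.0, -0.0, -1.0]]
wrist_force: [-0.8, 0.3, -2.7]
opening: 0.0141
gripper_force: 30.0
```

```bash
python3 look.py w11; python3 off.py w11 .1181; python3 rel.py .6375 -.082 .1431 -82.3
```

```text
29.9833 [ 0.6364 -0.0819  0.1671] yaw_y -82.25968034728531 tilt [-0.0004 -0.     -1.    ] 0.014059560048149762 29.998407661914825 [-0.7658  0.2649 -2.6535] [-12.1174   8.7539  99.072   -0.0069  72.1962  70.1444]
190 c270..374 [196 194 195 183 177  95  83  71  56  76  72  50  72  78  80  79  88  96
  93  92  92  93  96 147 176 176 175 175 170 121 118 119 123 120 118 119
 100  91  90  88  72  85  84  80  42  83  84 194 196 195 196 195 196]
205 c270..374 [198 197 196 181 179 125  74  77  47  78  77  58  69  76  79  79  80  93
  93  91  93  92 112 145 175 175 175 176 169 101  85  85  90  86  86  86
  88  91  90  88  69  87  81  81  57  83  80 197 198 198 199 197 197]
215 c270..374 [177 176 176 176 176 176  73  83  46  79  79  79 104 109 113 115 112  95
  92  92  91  92 145 147 173 175 176 175 168 153 119 120 123 121 120 121
 124  91  90  86  68  85  80  68  64  84  80 202 203 203 203 203 252]
300 r146.. [127 127 124 140  52  96 101  74  59  60  62  67  65  66  59  44  93  79
  78  79  79  78  79  79  78  79  80  78  79  78  93 112 114 115 115 114
 115 115 115 115 114 114 114 104 100 155  33]
306 r146.. [122 123 124 139  54  96 100  74  60  59  62  67  65  67  58  45  81  93
  92  92  93  92  93  93  93  93  93  92  93  92  92  93  93  93  93  93
  93  92  93  92  93  93  91  14  17  18  24]
340 r146.. [181 126 131 139  54 105 118  86  93  85  67  67  67  65  59  51  99 117
 118 118 117 118 119 118 118 119  86  86  86  86  86  86  87 121 121 121
 122 121 121 122 122 121 113  16  17  15  16]
foot at mm l,r,far for px [[1.7532152261585163, -23.791180907961557], [1.777673476434394, 25.558208790895183], [25.58002871073406, 1.6874250976110914]]
seat [[-1.8925074917282292, -35.63396006748499], [-1.8551220591635245, 40.034839911095155], [38.200885276641436, -0.04628025523360072]]
pos [ 0.6364 -0.0818  0.1671] t 30.0333 open 0.013800695891411504 shift [0.0021 0.0006 0.048 ] turn [-0.      0.0003  0.0004]
```

Foot and seat centres agree within 1 mm. Lowering.

>>> play_rows:
  motion:
    - [[0,0,0.01],[0,0,0]]
    - [[0,0,0.02],[0,0,0]]
    - [[0,0,0.03],[0,0,0]]
    - [[0,0,0.037],[0,0,0]]
    - [[0,0,0.041],[0,0,0]]
    - [[0,0,0.043],[0,0,0]]
    - [[0,0,0.044],[0,0,0]]
    - [[0,0,0.045],[0,0,0]]

```text
time: 30.7
position: [0.6366, -0.0818, 0.1448]
tool_rot: [[0.991, 0.135, -0.0], [0.135, -0.991, -0.0], [-0.0, 0.0, -1.0]]
wrist_force: [0.1, -0.1, -2.4]
opening: 0.0139
gripper_force: 30.0
```

>>> play_rows:
  motion:
    - [[0,0,0],[0,0,0]]
    - [[0,0,0],[0,0,0]]
    - [[0,0,0],[0,0,0]]
    - [[0,0,0],[0,0,0]]
    - [[0,0,0.001],[0,0,0]]
    - [[0,0,0.001],[0,0,0]]
    - [[0,0,0.002],[0,0,0]]
    - [[0,0,0.002],[0,0,0]]

```text
time: 31.37
position: [0.6364, -0.0818, 0.1435]
tool_rot: [[0.991, 0.135, -0.001], [0.135, -0.991, -0.0], [-0.001, -0.0, -1.0]]
wrist_force: [-0.7, -0.3, -3.5]
opening: 0.0137
gripper_force: 30.0
```

>>> play_rows:
  motion:
    - [[0,0,0.001],[0,0,0]]
    - [[0,0,0.001],[0,0,0]]
    - [[0,0,0.001],[0,0,0]]
    - [[0,0,0.001],[0,0,0]]
    - [[0,0,0.001],[0,0,0]]
    - [[0,0,0.001],[0,0,0]]
    - [[0,0,0.001],[0,0,0]]
    - [[0,0,0.001],[0,0,0]]

```text
time: 32.03
position: [0.6364, -0.0819, 0.1431]
tool_rot: [[0.991, 0.135, -0.0], [0.135, -0.991, -0.0], [-0.0, -0.0, -1.0]]
wrist_force: [0.3, -0.2, -1.2]
opening: 0.0139
gripper_force: 30.0
```

>>> play_rows:
  motion:
    - [[0,0,0.001],[0,0,0]]
    - [[0,0,0.001],[0,0,0]]
    - [[0,0,0.001],[0,0,0]]
    - [[0,0,0.001],[0,0,0]]
    - [[0,0,0.001],[0,0,0]]
    - [[0,0,0.001],[0,0,0]]
    - [[0,0,0.001],[0,0,0]]
    - [[0,0,0.001],[0,0,0]]

```text
time: 32.7
position: [0.6366, -0.0819, 0.1431]
tool_rot: [[0.991, 0.135, -0.0], [0.135, -0.991, -0.0], [-0.0, 0.0, -1.0]]
wrist_force: [-1.6, 0.8, 3.1]
opening: 0.0138
gripper_force: 30.0
```

Contact. Releasing, then rising and backing off towards the robot.

>>> play_rows:
  motion:
    - [[0,0,0],[0,0,0]]
    - [[0,0,0],[0,0,0]]
    - [[0,0,0],[0,0,0]]
    - [[0,0,0],[0,0,0]]
    - [[0,0,0],[0,0,0]]
    - [[0,0,0],[0,0,0]]
    - [[0,0,0],[0,0,0]]
    - [[0,0,0],[0,0,0]]
  fingers: 0

```text
time: 33.37
position: [0.6365, -0.0819, 0.1426]
tool_rot: [[0.991, 0.135, -0.0], [0.135, -0.991, -0.0], [-0.0, -0.0, -1.0]]
wrist_force: [-0.9, -0.0, 0.0]
opening: 0.0471
gripper_force: 0.0
```

>>> play_rows:
  motion:
    - [[0,0,-0.02],[0,0,0]]
    - [[0,0,-0.07],[0,0,0]]
    - [[0,0,-0.13],[0,0,0]]
    - [[0,0,-0.19],[0,0,0]]
    - [[0,0,-0.24],[0,0,0]]
    - [[0,-0.06,-0.28],[0,0,0]]
    - [[-0.02,-0.13,-0.3],[0,0,0]]
    - [[-0.04,-0.2,-0.32],[0,0,0]]

```text
time: 34.03
position: [0.6034, 0.015, 0.3055]
tool_rot: [[0.991, 0.133, 0.003], [0.133, -0.991, -0.0], [0.003, 0.0, -1.0]]
wrist_force: [0.3, 0.8, -0.7]
opening: 0.0476
gripper_force: 0.0
```

>>> play_rows:
  motion:
    - [[-0.05,-0.02,0],[0,0,0]]
    - [[-0.1,-0.02,0],[0,0,0]]
    - [[-0.14,-0.02,0],[0,0,0]]
    - [[-0.14,-0.02,0],[0,0,0]]
    - [[-0.14,-0.02,0],[0,0,0]]
    - [[-0.14,-0.02,0],[0,0,0]]
    - [[-0.14,-0.02,0],[0,0,0]]
    - [[-0.14,-0.02,0],[0,0,0]]

```text
time: 34.7
position: [0.5332, 0.0149, 0.3026]
tool_rot: [[0.991, 0.134, -0.001], [0.134, -0.991, 0.0], [-0.001, -0.0, -1.0]]
wrist_force: [0.3, 0.1, -0.5]
opening: 0.0475
gripper_force: 0.0
```

```bash
python3 look.py w12; python3 look.py sc1 scene; python3 - <<'E'
import cv2,numpy as np
a=cv2.imread("pics/w12.png");b=cv2.imread("pics/sc1.png")[140:310,190:510]
b=cv2.resize(b,None,fx=1.18,fy=1.18) 
out=np.zeros((600,640,3),np.uint8);out[:400]=a;out[400:,:377]=b[:200,:377] if b.shape[0]>=200 else 0
cv2.imwrite("pics/final.png",out)
E
```

```text
34.7 [0.5332 0.0149 0.3026] yaw_y -82.27129133631102 tilt [-0.0006  0.     -1.    ] 0.04747735476576959 0.0 [ 0.2769  0.1237 -0.4942] [ -4.1642  -9.7873 104.3691  -0.0007  85.4544  78.1071]
34.75 [0.5331 0.0149 0.3025] yaw_y -82.27151512958072 tilt [-0.0008  0.     -1.    ] 0.04757410138545426 0.0 [ 0.0978 -0.3398 -0.3417] [ -4.1651  -9.788  104.3823  -0.0011  85.4515  78.1065]
```

View pics/final.png

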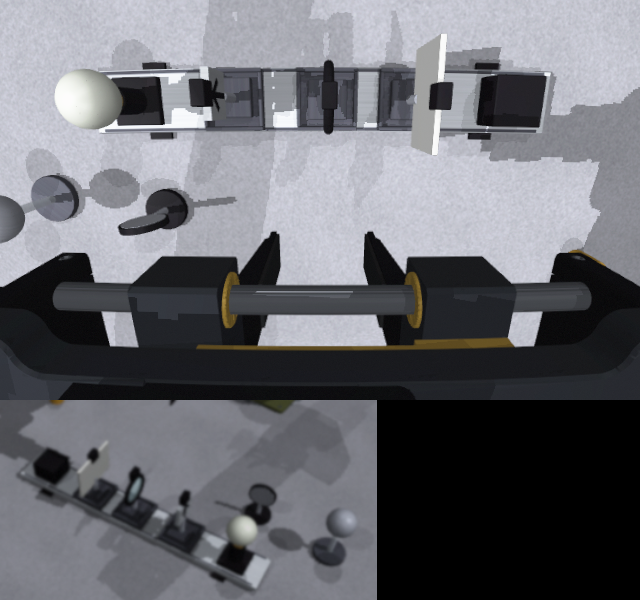

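The slide (lug 200,93), lens (328,95) and screen (441,96) stand upright and square across the bench in their seats. The mirror and ball are where they were, and the gripper is clear of everything. Handing in.

```bash
python3 -c "
from bench import *
print(hand_in())"
```

```text
the job is handed in; nothing more can be done
None
```

The job is handed in: the slide is in the seat next to the lamp, the lens in the middle seat and the screen in the far seat, each upright and square across the bench; the mirror, ball and weight were not touched.

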